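# Check-fit a trailer coupler on the test ball

### The job

Before this trailer coupler is packed, try it on the bench's test stand: swing its handle up, take the coupler by its tail and lower it gently over the ball with its tail between the cheeks of the stand's rest, then press the handle all the way down to lock it. Grip the coupler's head and tug it straight up, about as hard as lifting 2 kg, to prove that the lock holds, then let go and leave it locked, level and at rest on the stand. Do not slam or force anything, and leave the things around it where they are.

Things in the scene. Friction and masses are not known exactly. Their poses are not given: they have to be found in the camera images.
- coupler: Loose aluminium ball coupler, about 0.7 kg, standing level. Origin on its underside below the ball seat; x forward (head), tail to -x, z up. Head: box open below, x -24 to 23.5 mm, 47 mm wide (y), 54 high; inside 39 mm wide. Tail: channel 30 mm wide (y), x -22 to -190 mm, 20 to 55 mm above the underside; a rubber foot 26 mm wide at x -160 to -182 mm reaches down to the underside's level.
- coupler_grip (a point): point on the centre line of the coupler's tail near where it balances, 105 mm behind the ball seat, 37 mm above the underside (mid-height of the 30 mm wide channel); axes as coupler
- socket (a point): centre of the ball seat in the coupler's head, 30 mm above its underside: coincides with the ball's centre, to about 2 mm sideways, when the coupler is fully home on the ball; axes as coupler
- coupler_foot (a point): middle of the underside of the coupler's rubber foot, 171 mm behind the ball seat; axes as coupler
- handle_pivot (a point): pivot of the handle on the coupler, 32 mm behind the ball seat and 46 mm above the underside; the handle swings about the coupler's y axis; axes as coupler
- handle_tab (a point): Middle of the upturned steel tab at the handle's free end: 20 mm wide (y), 10 thick (x), top edge 12 mm above this point. With the handle down the tab is 100 mm behind and 42 mm above the pivot; the handle's bar (20 mm wide, 8 thick, centre line 16 mm below this point) lies 13 mm clear above the tail. Axes turn with the handle.
- handle (a joint): Handle angle, rad: 0 fully down (locked), grows as its free end lifts and swings up and over towards the head; stop at 1.55 (upright). Stiff (0.22 N m of friction, 2 N at the tab): it stays where it is left. Below 0.7 the jaw blocks the ball; past 1.1 it is clear of a gripper on the tail but stands over the head.
- jaw: Steel finger 8 mm thick low in the head, driven by the handle: with the handle down it reaches under the ball from behind, so the head can lift only 2 to 4 mm before the jaw bears on the ball and stops it (it holds an upward pull of about 20 N); raising the handle draws it back up to 16 mm. Origin and axes as coupler, but it slides along x.
- stand: test stand bolted to the bench: steel plate 260 x 80 x 15 mm with the ball on a neck. Origin on the bench straight below the ball; x points forward, the tail rest lies to -x, z up
- ball (a point): centre of the fixed 36 mm steel ball, 55 mm above the bench (40 mm above the plate), on a 16 mm neck; axes as stand
- tail_rest (a point): middle of the tail rest's flat top, 171 mm behind the ball and 25 mm above the bench: the coupler's foot stands here, between two cheeks 40 mm apart and 15 mm high; axes as stand
- pen_cup: pen cup, 74 mm across and 100 mm high with pens standing out to 150 mm; origin under its centre; bystander
- parts_bin: open green parts bin, 160 x 100 x 75 mm, origin under its centre; bystander
- carton: closed carton, 150 x 110 x 70 mm, origin under its centre; bystander
There are look-alikes about, which are no part of the job. There is more than one size of the coupler; the job needs the smaller.

How it is judged:
On the way, in this order (a step that is already met when the one before it is completed fails the run):
1. the handle is swung up (past 0.8 rad) (value of joint handle above 0.8 rad), for 0.2 s.
2. with the handle still up, the coupler is down on the ball (seat within 5 mm of the ball's centre) with its foot on the rest, and let go (distance between socket and ball below 0.005 m and distance between coupler_foot and tail_rest below 0.014 m and value of joint handle above 0.6 rad and contact force between the fingers and coupler below 0.1 N), for 0.2 s.
3. the handle is pressed fully down (below 0.08 rad) with the ball home in the seat (distance between socket and ball below 0.005 m and value of joint handle below 0.08 rad), for 0.2 s.
4. the locked coupler is tugged up: the jaw bears on the ball with more than 4 N (contact force between jaw and stand above 4 N and value of joint handle below 0.08 rad), for 0.2 s.
At the end, for the whole second after the job is handed in: the coupler sits level (within 0.06 rad) and at rest on the stand, its ball seat within 5 mm of the ball's centre, its foot on the tail rest (within 14 mm of its middle), and the handle is fully down (below 0.08 rad) (all of step 3 and distance between coupler_foot and tail_rest below 0.014 m and angle between coupler's own z axis and vertical below 0.06 rad and linear speed of coupler below 0.02 m/s); the robot touches nothing.
It fails at once if the coupler or its jaw is slammed or forced onto the stand (over 90 N) (contact force between any of coupler, jaw and stand above 90 N).
It fails at once if a bystander is pushed more than 40 mm (distance of any of pen_cup, parts_bin, carton from where it was at the start of the episode above 0.04 m).
It also fails if it takes over 72 s, if anything falls off the work surface, if the arm or the gripper's body presses on something with over 40 N, if the wrist force passes 120 N, or if a joint passes its speed limit or range.

### The arm

A 6-joint arm with a two-finger parallel gripper is mounted at the origin on the work surface. World frame = base frame: x ahead of the robot, y to its left, z up, the work surface at z = 0. Lengths are in m, angles in rad, forces in N, time in s.
With the tool pointing down it reaches from about 0.325 to 0.9 m from the base axis. Payload 3.5 kg.
Tool frame: the origin (TCP) lies midway between the tips of the shut fingers; the grasp point (between the pads) lies 19 mm behind it; z points along the fingers, y is the line along which they close (so a half turn about z gives the same grasp; the last joint's range is limited). The gripper opens to 85 mm and grips with 20 to 120 N. Pads are 22 mm wide; open, the fingers measure 114 mm over their backs; the gripper's body (76 mm by 85 mm) begins 54 mm behind the grasp point. The pads swing forward as they close: fully open they stand 13 mm farther back than shut.
Start: joints at [1.068, 0.276, -0.026, 1.268, 0, 1.467], TCP at [0.243, 0.576, 0.231] pointing down, gripper open.
Joint ranges: [-3.12, 3.12], [-0.85, 1.88], [-1.08, 1.24], [-1.95, 2.15], [-1.57, 1.53], [-3.14, 3.14]. Speed limits (rad/s): [2.57, 2.57, 3.14, 3.14, 3.14, 3.14].

### API

Orientations are given as [roll, pitch, yaw] about the fixed x, y, z axes, in that order (R = Rz(yaw) Ry(pitch) Rx(roll)).
In Python, from plant import arm, imaging gives the robot as it stands.
- The arm moves only by the tool apply_moves, never from a script. Its argument "steps" is a list of rows, each an object of numbers: "tx", "ty", "tz": the shift along the tool's x, y, z scaled (see below); "twist": the turn about the tool's z scaled (see below); "fingers": the closure, from 0 (fully open) to 1 (shut). A call has 1 to 12 rows; each row shifts and turns the commanded pose from where the row before left it, along the tool's axes as they then stand; what a row does not reach is not made up. The controller multiplies each number of a shift by 10 cm and each number of a turn by pi/2 rad. A row lasts 1/8 s, in which the tool goes at most 62.5 mm and 10.7 degrees, less where a joint would pass 70% of its speed; a pose out of reach is approached as far as the arm can. A call with a number of a shift or a turn outside -1 to 1 is refused whole. A call with a gripper value outside its range is refused whole. The fingers move at their own pace and stop on an object; the grip force is fixed at half the most. Time passes only in rows, so rows that do not move let the fingers close. It gives the time, the measured TCP pose, the force, the opening and the grip force at its end, in the units of the state.
- arm.get_state(): the state, without advancing time (a new reading comes with each control period).
- imaging.read_camera(name): name is "scene" or "top"; returns a dict with "frame" (384x512x3 uint8, red, green, blue), "intrinsics" (3x3 intrinsics, pixels), "world_from_camera" (4x4, takes a point from camera to world coordinates). Camera axes: x right, y down, z forward; pixel columns grow to the right and rows downward; lengths in m; the calibration is good to about 2 mm. A picture is of the moment at which its call begins. There is no depth.
- arm.close_job(): hands the job in; it is judged then, once.
Trained networks look in the newest picture that a camera, given by its name, has taken for a name from the list of things; names that differ only in an ending like _2 or _b are one class to them, and where a whole thing is asked for, a point or a joint stands for the part that bears it (a point fixed in the world has none). Each returns a list of dicts, best first, with "score" (0 to 1); they miss things now and then, are a little off and sometimes report something else, mostly with a low value. They report only what shows in the picture. A call takes as long as a camera call. They do not tell look-alikes from the thing itself.
- imaging.search_frame(camera, query): "position" ([x, y, z] in m, in world coordinates, good to about 4 mm: the middle of the surface that is visible of it).
The state is a dict: "t": time; "joints": joint angles; "qd": joint speeds; "joint_torque": joint torques, N m; "tool_pos": TCP position; "tool_rot": TCP orientation; "contact_force": force on the tool from outside, world axes, zero at the start; "torque": the same for the moment, N m; "opening": finger opening in m; "finger_force": force on a finger pad.
Only numpy, scipy, OpenCV 4.12 (cv2) and the standard library are available. Lean on these libraries where they do the work, as an engineer would, in place of code of your own. Each camera call takes 0.05 s, during which the arm holds its last target. There are 200 camera calls.

## Working session

There is one attempt and no reset: what is moved stays moved. The work goes in short steps, Python scripts to look and compute and a tool call to move; the robot and the scene stay as the last step left them, time stands still between calls to the robot, and variables do not carry over. Pictures are saved under pics/ and viewed, at most 10 in all, crops included, and the job is handed in when it is done.

Besides the shell and the picture viewer there is one more tool, called after ">>>" as name(argument=value, ...), one argument or row to a line, values as JSON. apply_moves: Moves the arm, as the interface text tells. Shifts and turns lie within -1 to 1; 1 stands for 10 cm of shift or pi/2 rad of turn. Its arguments: {"type":"object","properties":{"steps":{"type":"array"}},"required":["steps"]}

```bash
mkdir -p pics; cat > h.py <<'E'
import numpy as np, cv2
from plant import arm, imaging
def shot(cam,name=None):
    d=imaging.read_camera(cam)
    if name: cv2.imwrite('pics/'+name,d['frame'][:,:,::-1])
    return d
def ray(d,u,v,z):
    K=np.array(d['intrinsics']);T=np.array(d['world_from_camera'])
    r=T[:3,:3]@np.linalg.solve(K,[u,v,1.]);o=T[:3,3]
    return o+r*(z-o[2])/r[2]
def proj(d,P):
    K=np.array(d['intrinsics']);T=np.array(d['world_from_camera'])
    p=T[:3,:3].T@(np.array(P)-T[:3,3]);p=K@p;return p[:2]/p[2]
E
python3 - <<'E'
from h import *
s=arm.get_state();print(s['t'],np.round(s['tool_pos'],3),np.round(s['tool_rot'],3))
for c in ['top','scene']:
    d=shot(c,c+'0.png');print(c,np.round(d['world_from_camera'],3).tolist(),np.round(d['intrinsics'],1).tolist())
    for q in ['coupler','handle_tab','handle','stand','ball','tail_rest','coupler_foot','pen_cup','parts_bin','carton']:
        try:
            for r in imaging.search_frame(c,q): print(c,q,round(r['score'],2),np.round(r['position'],3),np.round(proj(d,r['position'])))
        except Exception as e: print(q,e)
a=cv2.imread('pics/top0.png');cv2.imwrite('pics/top0b.png',cv2.resize(a,(800,600),interpolation=cv2.INTER_CUBIC))
a=cv2.imread('pics/scene0.png');cv2.imwrite('pics/scene0b.png',cv2.resize(a,(800,600),interpolation=cv2.INTER_CUBIC))
E
```

```text
0.0 [0.243 0.575 0.23 ] [-3.139 -0.     2.742]
top [[0.017, -0.997, 0.07, 0.359], [-1.0, -0.018, -0.013, 0.001], [0.014, -0.07, -0.997, 1.535], [0.0, 0.0, 0.0, 1.0]] [[435.6, 0.0, 258.6], [0.0, 435.6, 190.9], [0.0, 0.0, 1.0]]
top coupler 0.91 [ 0.206 -0.299  0.077] [342. 269.]
top coupler 0.65 [ 0.532 -0.198  0.054] [312. 172.]
top handle_tab 0.89 [ 0.219 -0.324  0.106] [352. 266.]
top handle_tab 0.63 [ 0.52  -0.204  0.086] [315. 175.]
top handle 0.87 [ 0.222 -0.324  0.111] [352. 265.]
top handle 0.58 [ 0.794 -0.051  0.097] [270.  92.]
top handle 0.53 [ 0.524 -0.2    0.084] [314. 173.]
top handle 0.26 [0.59  0.43  0.004] [132. 154.]
top stand 0.84 [0.53  0.181 0.014] [202. 172.]
top ball 0.97 [0.527 0.183 0.016] [202. 172.]
top tail_rest 0.84 [0.526 0.182 0.016] [202. 173.]
top coupler_foot 0.74 [ 0.214 -0.302  0.075] [343. 267.]
top pen_cup 0.93 [ 0.794 -0.052  0.099] [271.  92.]
top pen_cup 0.66 [ 0.53  -0.201  0.056] [313. 172.]
top parts_bin 0.74 [0.592 0.43  0.002] [133. 153.]
top carton 0.73 [ 0.596 -0.438  0.07 ] [383. 154.]
scene [[-0.632, 0.607, -0.481, 1.089], [0.775, 0.505
[... 445 characters left out ...]
[197. 169.]
scene handle 0.39 [ 0.546 -0.193  0.052] [194. 182.]
scene stand 0.57 [0.542 0.186 0.017] [280. 245.]
scene stand 0.35 [ 0.546 -0.189  0.054] [195. 182.]
scene stand 0.18 [0.569 0.424 0.006] [338. 297.]
scene ball 0.85 [0.539 0.188 0.014] [281. 245.]
scene tail_rest 0.71 [0.54  0.19  0.019] [281. 245.]
scene tail_rest 0.68 [ 0.545 -0.194  0.056] [194. 181.]
scene coupler_foot 0.86 [ 0.221 -0.308  0.076] [230. 116.]
scene coupler_foot 0.71 [ 0.547 -0.187  0.055] [195. 182.]
scene pen_cup 0.79 [ 0.808 -0.03   0.099] [170. 251.]
scene pen_cup 0.74 [0.537 0.189 0.021] [281. 244.]
scene parts_bin 0.76 [0.571 0.419 0.008] [336. 296.]
scene carton 0.27 [ 0.547 -0.197  0.054] [193. 181.]
```

View pics/top0b.png

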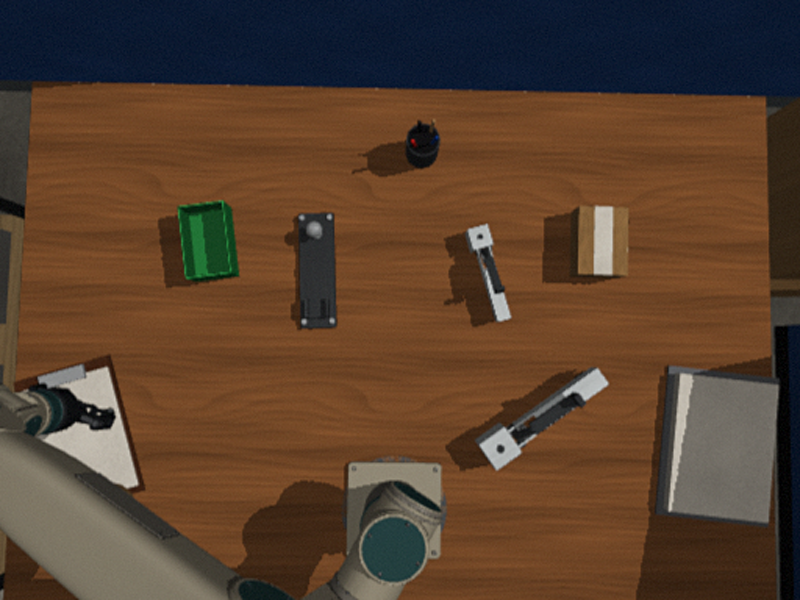

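View pics/scene0b.png

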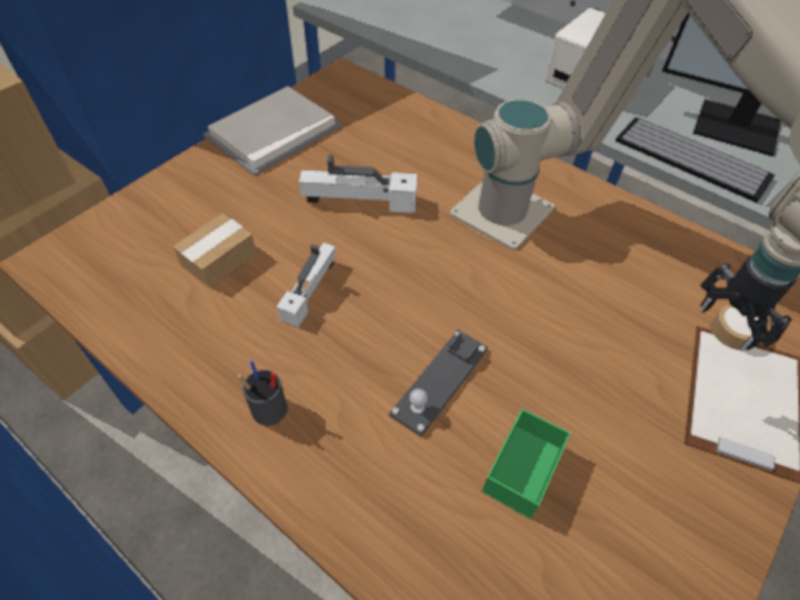

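The top picture shows two couplers: one at native (312,172) (about 0.21 m long) and a bigger look-alike at (342,269) (about 0.3 m). By its 214 mm length the one at (312,172) is the job's coupler. The stand is at (202,172) with the ball towards +x, at (201,147). I'll check this in one close crop.

```bash
python3 - <<'E'
import cv2,numpy as np
a=cv2.imread('pics/top0.png')
c=[cv2.resize(a[y:y+75,x:x+50],(400,600),interpolation=cv2.INTER_CUBIC) for x,y in((285,137),(180,135))]
cv2.imwrite('pics/crop1.png',np.hstack(c))
E
```

```text
(no output)
```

View pics/crop1.png

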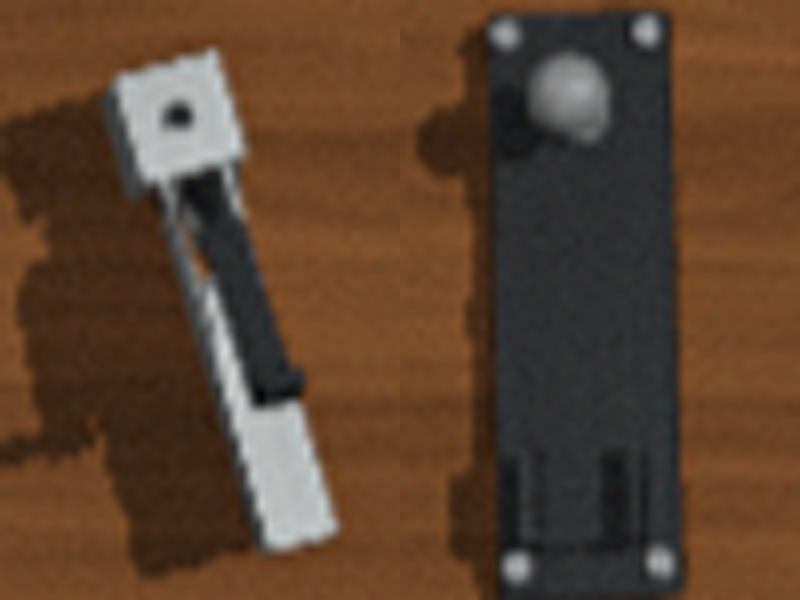

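The crop confirms it: the left object is the small coupler, with its head at the top, the hole at crop (178,116), the tail end at (300,540) and the handle nearly down. The right one is the stand, with the ball at (570,97) and the rest at the bottom around (575,500).

```bash
python3 - <<'E'
from h import *
from scipy.optimize import least_squares
d=shot('top')
def nat(c,o): return (np.array(c)+.5)/8-.5+o
O=np.array([285,137]);S=np.array([180,135])
img=[(117,77),(217,50),(243,155),(140,185),(337,530),(265,550)]
mod=[(.0235,.0235,.054),(.0235,-.0235,.054),(-.024,-.0235,.054),(-.024,.0235,.054),(-.19,-.015,.055),(-.19,.015,.055)]
def W(p,m):
    c,s=np.cos(p[2]),np.sin(p[2]);return np.array([p[0]+c*m[0]-s*m[1],p[1]+s*m[0]+c*m[1],m[2]])
f=lambda p:np.concatenate([proj(d,W(p,m))-nat(i,O) for i,m in zip(img,mod)])
r=least_squares(f,[.6,-.2,.2]);p=r.x
print('coupler',p,np.round(r.fun*3.4,1),'grip',W(p,(-.105,0,.037)))
print('hole',ray(d,*nat((178,116),O),.054))
tab=ray(d,*nat((277,386),O),.1);print('tabtop',tab)
# model tab top versus angle
for a in np.arange(0,.6,.1):
    x,z=-.1,.042+.012
    X=-.032+x*np.cos(a)+z*np.sin(a);Z=.046-x*np.sin(a)+z*np.cos(a)
    print(round(a,1),np.round(W(p,(X,0,Z)),3),(proj(d,W(p,(X,0,Z)))-O+.5)*8-.5)
ball=ray(d,*nat((170,97),S),.055);print('ball',ball)
b=[ray(d,*nat(q,S),.017)[:2] for q in((106,34),(248,30),(261,563),(117,567))]
m1=(b[0]+b[1])/2;m2=(b[2]+b[3])/2;v=m1-m2;print('stand yaw',np.arctan2(v[1],v[0]),m1,m2,(m1+m2)/2, np.linalg.norm(v))
u=v/np.linalg.norm(v);print('proj ball on axis',m2+u*((ball[:2]-m2)@u),'off',(ball[:2]-m2)@[-u[1],u[0]])
ds=shot('scene')
print([np.round(proj(ds,q)).tolist() for q in (ball,W(p,(0,0,.054)),W(p,(-.19,0,.055)))])
E
python3 -c "
import cv2,numpy as np
a=cv2.imread('pics/scene0.png')
c=[cv2.resize(a[y:y+75,x:x+50],(400,600),interpolation=cv2.INTER_CUBIC) for x,y in((172,145),(255,205))]
cv2.imwrite('pics/crop2.png',np.hstack(c))"
```

```text
coupler [ 0.60394333 -0.18113722  0.28571845] [-2.2  0.1 -0.1 -0.5  1.7 -0.2  0.8 -0.8 -1.   1.   0.9  0.4] grip [ 0.50320009 -0.21073114  0.037     ]
hole [ 0.60363816 -0.18063322  0.054     ]
tabtop [ 0.48402423 -0.21714899  0.1       ]
0.0 [ 0.477 -0.218  0.1  ] [279.74763798 402.24840488]
0.1 [ 0.483 -0.217  0.11 ] [279.44403198 386.60518424]
0.2 [ 0.49  -0.215  0.119] [278.26822988 368.68512133]
0.3 [ 0.497 -0.213  0.127] [276.21805865 348.6554048 ]
0.4 [ 0.505 -0.21   0.135] [273.30321015 326.71761323]
0.5 [ 0.514 -0.208  0.141] [269.5457291  303.10600193]
ball [0.61140968 0.18325284 0.055     ]
stand yaw 0.04886854827819337 [0.64680353 0.18561742] [0.41254492 0.17416042] [0.52967423 0.17988892] 0.23453860521507766
proj ball on axis [0.61137877 0.18388488] off -0.0006327905347448017
[[267.0, 253.0], [185.0, 193.0], [210.0, 156.0]]
```

View pics/crop2.png

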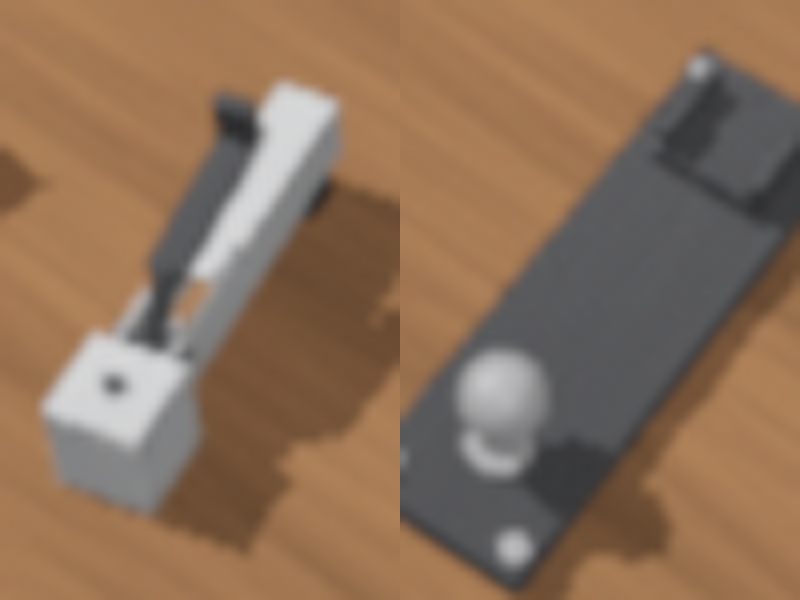

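Both views agree: the predicted pixels of ball, hole and tail end match the scene crop to about 1 px. Next I'll get the handle angle from both views and the first move.

```bash
cat >> h.py <<'E'
def W(p,m):
    c,s=np.cos(p[2]),np.sin(p[2]);return np.array([p[0]+c*m[0]-s*m[1],p[1]+s*m[0]+c*m[1],m[2]])
def tab(a,dz=0):  # tab point in coupler frame, dz above it along handle's own z
    x,z=-.1,.042+dz
    return np.array([-.032+x*np.cos(a)+z*np.sin(a),0,.046-x*np.sin(a)+z*np.cos(a)])
def togo(target,yaw=None):  # shift in present tool axes, units of 10 cm; twist needed
    s=arm.get_state();y=s['tool_rot'][2];v=np.array(target)-s['tool_pos']
    c,n=np.cos(y),np.sin(y)
    o=[c*v[0]+n*v[1],n*v[0]-c*v[1],-v[2]]
    tw=None if yaw is None else -((yaw-y+np.pi)%(2*np.pi)-np.pi)/(np.pi/2)
    return np.round(np.array(o)*10,3),tw
C=(.604,-.181,.2857); B=np.array([.6114,.1834,.055])
E
python3 - <<'E'
from h import *
ds=shot('scene')
for a in (0,.05,.1,.15,.2): print(a,np.round((proj(ds,W(C,tab(a,.012)))-[172,145]+.5)*8-.5))
g=W(C,tab(.1));print('tabpt',g)
print(togo(g,C[2]+np.pi))
# in target axes
c,n=np.cos(C[2]+np.pi),np.sin(C[2]+np.pi);v=g-[.243,.575,.23];print('after twist',c*v[0]+n*v[1],n*v[0]-c*v[1],-v[2])
E
```

```text
0 [238. 109.]
0.05 [234. 106.]
0.1 [230. 103.]
0.15 [226. 101.]
0.2 [221.  99.]
tabpt [ 0.48185304 -0.21687894  0.09777352]
(array([-5.283, -6.372,  1.335]), np.float64(-0.43639831850395927))
after twist -0.005996476212901863 -0.8270955646798499 0.1322264833936401
```

>>> apply_moves(
  steps=[
    {"twist": -0.1,"tz": -0.1},
    {"twist": -0.1},
    {"twist": -0.1},
    {"twist": -0.1},
    {"twist": -0.036},
  ],
)

```text
invalid input at $.steps[0]: expected keys tx, ty, tz, twist, fingers
```

>>> apply_moves(
  steps=[
    {"tx": 0,"ty": 0,"tz": -0.1,"twist": -0.1,"fingers": 0.3},
    {"tx": 0,"ty": 0,"tz": 0,"twist": -0.1,"fingers": 0.3},
    {"tx": 0,"ty": 0,"tz": 0,"twist": -0.1,"fingers": 0.3},
    {"tx": 0,"ty": 0,"tz": 0,"twist": -0.1,"fingers": 0.3},
    {"tx": 0,"ty": 0,"tz": 0,"twist": -0.036,"fingers": 0.3},
    {"tx": 0,"ty": -0.5,"tz": 0,"twist": 0,"fingers": 0.3},
    {"tx": 0,"ty": -0.5,"tz": 0,"twist": 0,"fingers": 0.3},
    {"tx": 0,"ty": -0.5,"tz": 0,"twist": 0,"fingers": 0.3},
    {"tx": 0,"ty": -0.5,"tz": 0,"twist": 0,"fingers": 0.3},
    {"tx": 0,"ty": -0.5,"tz": 0,"twist": 0,"fingers": 0.3},
    {"tx": 0,"ty": -0.5,"tz": 0,"twist": 0,"fingers": 0.3},
    {"tx": 0,"ty": -0.5,"tz": 0,"twist": 0,"fingers": 0.3},
  ],
)

```text
t: 2.75
tool_pos: [0.342, 0.2384, 0.2416]
tool_rot: [3.142, 0.001, -2.856]
contact_force: [0.4, -0.1, 0.2]
opening: 0.0599
finger_force: 0.0
```

>>> apply_moves(
  steps=[
    {"tx": 0,"ty": -0.5,"tz": 0,"twist": 0,"fingers": 0.3},
    {"tx": 0,"ty": -0.5,"tz": 0,"twist": 0,"fingers": 0.3},
    {"tx": 0,"ty": -0.5,"tz": 0,"twist": 0,"fingers": 0.3},
    {"tx": 0,"ty": -0.5,"tz": 0,"twist": 0,"fingers": 0.3},
    {"tx": 0,"ty": -0.5,"tz": 0,"twist": 0,"fingers": 0.3},
    {"tx": 0,"ty": -0.5,"tz": 0,"twist": 0,"fingers": 0.3},
    {"tx": 0,"ty": -0.5,"tz": 0,"twist": 0,"fingers": 0.3},
    {"tx": 0,"ty": -0.5,"tz": 0,"twist": 0,"fingers": 0.3},
    {"tx": 0,"ty": -0.5,"tz": 0,"twist": 0,"fingers": 0.3},
    {"tx": 0,"ty": 0,"tz": 0,"twist": 0,"fingers": 0.3},
  ],
)

```text
t: 4.0
tool_pos: [0.4693, -0.1951, 0.2414]
tool_rot: [-3.14, 0.001, -2.861]
contact_force: [0.6, 0.8, 0.4]
opening: 0.0595
finger_force: 0.0
```

```bash
python3 - <<'E'
from h import *
s=arm.get_state();print(s['t'],s['tool_pos'],s['tool_rot'],s['opening'],s['contact_force'],np.round(s['joints'],2))
print(togo(W(C,tab(.1))-[0,0,.015],C[2]+np.pi))
E
```

```text
4.0 [ 0.46928836 -0.1951358   0.24136798] [-3.14029389e+00  6.61871481e-04 -2.86056528e+00] 0.059452397833021094 [0.62166202 0.79820754 0.3883057 ] [-0.52  0.06 -0.26  1.25 -0.   -0.8 ]
(array([-0.06 , -0.244,  1.586]), np.float64(-0.002974685861270358))
```

>>> apply_moves(
  steps=[
    {"tx": -0.06,"ty": -0.245,"tz": 0.2,"twist": -0.003,"fingers": 0.3},
    {"tx": 0,"ty": 0,"tz": 0.4,"twist": 0,"fingers": 0.3},
    {"tx": 0,"ty": 0,"tz": 0.4,"twist": 0,"fingers": 0.3},
    {"tx": 0,"ty": 0,"tz": 0.3,"twist": 0,"fingers": 0.3},
    {"tx": 0,"ty": 0,"tz": 0.2,"twist": 0,"fingers": 0.3},
    {"tx": 0,"ty": 0,"tz": 0.08,"twist": 0,"fingers": 0.3},
    {"tx": 0,"ty": 0,"tz": 0,"twist": 0,"fingers": 0.3},
  ],
)

```text
t: 4.88
tool_pos: [0.4807, -0.2132, 0.0833]
tool_rot: [3.141, -0.0, -2.851]
contact_force: [-0.0, -0.1, -0.5]
opening: 0.0596
finger_force: 0.0
```

```bash
python3 - <<'E'
from h import *
s=arm.get_state();print(s['t'],s['tool_pos'],s['opening'],s['contact_force'])
print(togo(W(C,tab(.1))-[0,0,.015],C[2]+np.pi))
ims=[]
for c in('top','scene'):
    d=shot(c);u,v=proj(d,s['tool_pos']).astype(int);ims.append(cv2.resize(d['frame'][v-40:v+35,u-25:u+25,::-1],(400,600),interpolation=cv2.INTER_CUBIC))
cv2.imwrite('pics/crop3.png',np.hstack(ims))
E
```

```text
4.875 [ 0.48066997 -0.21322181  0.08329491] 0.05960159473187825 [-0.00656113 -0.07767349 -0.47930396]
(array([-0.001, -0.038,  0.005]), np.float64(0.0029384642908988324))
```

View pics/crop3.png

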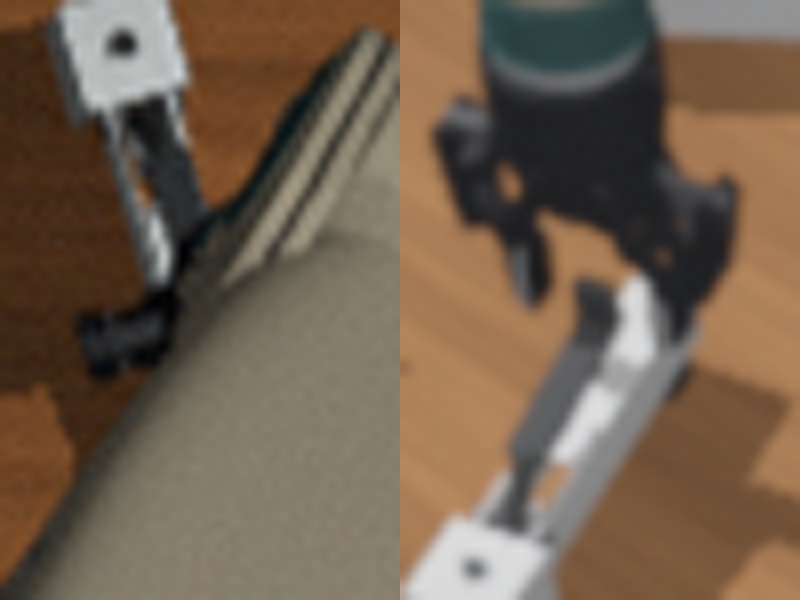

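The tab (right crop, (595,310)) stands between the open fingers. I'll centre them by 4 mm and close.

>>> apply_moves(
  steps=[
    {"tx": 0,"ty": -0.038,"tz": 0,"twist": 0,"fingers": 0.3},
    {"tx": 0,"ty": 0,"tz": 0,"twist": 0,"fingers": 0.6},
    {"tx": 0,"ty": 0,"tz": 0,"twist": 0,"fingers": 0.8},
    {"tx": 0,"ty": 0,"tz": 0,"twist": 0,"fingers": 1},
    {"tx": 0,"ty": 0,"tz": 0,"twist": 0,"fingers": 1},
    {"tx": 0,"ty": 0,"tz": 0,"twist": 0,"fingers": 1},
  ],
)

```text
t: 5.72
tool_pos: [0.4819, -0.2172, 0.0834]
tool_rot: [3.141, 0.0, -2.852]
contact_force: [-0.3, 1.1, 2.5]
opening: 0.0193
finger_force: 59.5
```

```bash
python3 - <<'E'
from h import *
a=np.linspace(.1,1.35,13);t=np.array([tab(x) for x in a])
for x,q in zip(a[1:],np.diff(t,axis=0)): print(round(x,2),'tx',round(-q[0]*10,3),'tz',round(-q[2]*10,3))
E
```

```text
0.2 tx -0.059 tz -0.096
0.31 tx -0.069 tz -0.09
0.41 tx -0.078 tz -0.082
0.52 tx -0.086 tz -0.073
0.62 tx -0.093 tz -0.064
0.72 tx -0.099 tz -0.054
0.83 tx -0.104 tz -0.044
0.93 tx -0.108 tz -0.033
1.04 tx -0.111 tz -0.021
1.14 tx -0.113 tz -0.009
1.25 tx -0.113 tz 0.002
1.35 tx -0.112 tz 0.014
```

>>> apply_moves(
  steps=[
    {"tx": -0.03,"ty": 0,"tz": -0.048,"twist": 0,"fingers": 1},
    {"tx": -0.03,"ty": 0,"tz": -0.048,"twist": 0,"fingers": 1},
    {"tx": -0.034,"ty": 0,"tz": -0.045,"twist": 0,"fingers": 1},
    {"tx": -0.035,"ty": 0,"tz": -0.045,"twist": 0,"fingers": 1},
    {"tx": -0.039,"ty": 0,"tz": -0.041,"twist": 0,"fingers": 1},
    {"tx": -0.039,"ty": 0,"tz": -0.041,"twist": 0,"fingers": 1},
  ],
)

```text
t: 6.48
tool_pos: [0.5021, -0.2115, 0.1104]
tool_rot: [-3.142, -0.0, -2.852]
contact_force: [-0.5, -0.3, -7.0]
opening: 0.0187
finger_force: 58.6
```

```bash
python3 - <<'E'
from h import *
s=arm.get_state();print(s['contact_force'],s['torque'])
d=shot('scene');u,v=proj(d,W(C,(-.08,0,.07))).astype(int)
cv2.imwrite('pics/crop4.png',cv2.resize(d['frame'][v-45:v+45,u-60:u+60,::-1],(800,600),interpolation=cv2.INTER_CUBIC))
E
```

```text
[-0.53438845 -0.28375624 -7.01061684] [-0.10904936  0.45007531  0.00530353]
```

View pics/crop4.png

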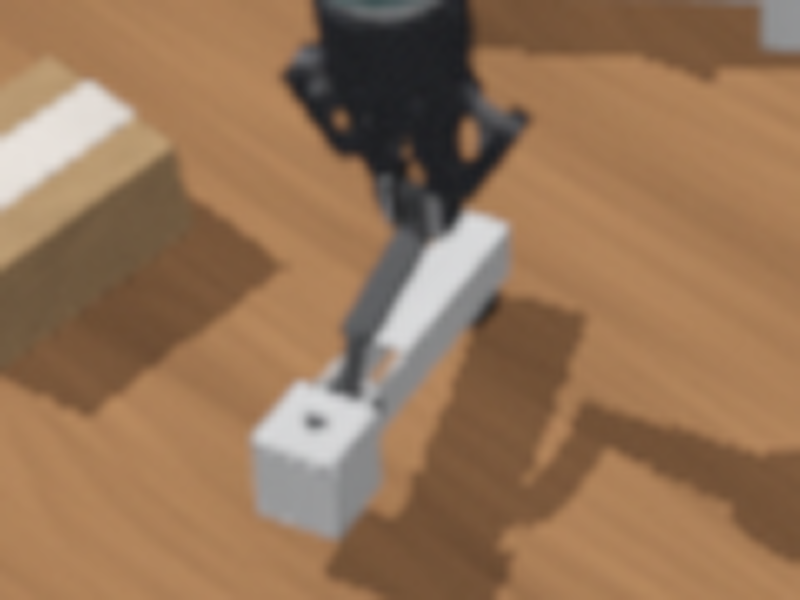

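```bash
python3 - <<'E'
from h import *
from scipy.optimize import least_squares
d=shot('scene');u,v=proj(d,W(C,(-.08,0,.07))).astype(int)
N=lambda q:(np.array(q)+.5)/6.667-.5+[u-60,v-45]
pts=[((317,420),(0,0,.054)),((470,212),(-.19,-.015,.055)),((510,232),(-.19,.015,.055)),((252,437),(.0235,-.0235,.054)),((342,465),(.0235,.0235,.054)),((338,537),(.0235,.0235,0)),((262,508),(.0235,-.0235,0))]
def P(p,m):
    c,s=np.cos(p[2]),np.sin(p[2]);x=p[0]+c*m[0]-s*m[2];z=p[1]+s*m[0]+c*m[2];return W(C,(x,m[1],z))
r=least_squares(lambda p:np.concatenate([proj(d,P(p,m))-N(i) for i,m in pts]),[0,0,0])
print('dx,dz,noseup',r.x,np.round(r.fun,1), 'start scale px check',u,v)
E
```

```text
dx,dz,noseup [0.02176474 0.02592943 0.19481193] [ 0.4  0.1 -0.6  0.2  0.5 -0.4  0.5 -0.5 -0.8 -0.3  0.3  0.4 -0.2  0.4] start scale px check 195 173
```

The tab doesn't turn in the pads. The coupler has pitched nose-up 0.195 rad with its foot on the table. I'll lower it back the same way, then re-grip only the top few mm of the tab so that it can pivot between the fingertips.

>>> apply_moves(
  steps=[
    {"tx": 0.039,"ty": 0,"tz": 0.041,"twist": 0,"fingers": 1},
    {"tx": 0.039,"ty": 0,"tz": 0.041,"twist": 0,"fingers": 1},
    {"tx": 0.035,"ty": 0,"tz": 0.045,"twist": 0,"fingers": 1},
    {"tx": 0.034,"ty": 0,"tz": 0.045,"twist": 0,"fingers": 1},
    {"tx": 0.03,"ty": 0,"tz": 0.048,"twist": 0,"fingers": 1},
    {"tx": 0.03,"ty": 0,"tz": 0.046,"twist": 0,"fingers": 1},
    {"tx": 0,"ty": 0,"tz": 0,"twist": 0,"fingers": 1},
    {"tx": 0,"ty": 0,"tz": 0,"twist": 0,"fingers": 0.6},
    {"tx": 0,"ty": 0,"tz": 0,"twist": 0,"fingers": 0.6},
    {"tx": 0,"ty": 0,"tz": -0.1,"twist": 0,"fingers": 0.6},
    {"tx": 0,"ty": 0,"tz": -0.1,"twist": 0,"fingers": 0.6},
    {"tx": 0,"ty": 0,"tz": 0,"twist": 0,"fingers": 0.6},
  ],
)

```text
t: 8.07
tool_pos: [0.4832, -0.2182, 0.1052]
tool_rot: [-3.139, 0.002, -2.852]
contact_force: [-0.1, 0.1, -0.4]
opening: 0.0345
finger_force: 0.0
```

```bash
python3 - <<'E'
from h import *
s=arm.get_state();print(s['tool_pos'],s['contact_force'],s['opening'])
d=shot('scene');u,v=proj(d,W(C,(-.08,0,.07))).astype(int)
cv2.imwrite('pics/crop5.png',cv2.resize(d['frame'][v-45:v+45,u-60:u+60,::-1],(800,600),interpolation=cv2.INTER_CUBIC))
for a in(0,.1,.2,.3,.4): print(a,(proj(d,W(C,tab(a,.012)))-[u-60,v-45]+.5)*6.667-.5, W(C,tab(a,.012)))
print('hole',(proj(d,W(C,(0,0,.054)))-[u-60,v-45]+.5)*6.667-.5,'tail',(proj(d,W(C,(-.19,0,.055)))-[u-60,v-45]+.5)*6.667-.5)
E
```

```text
[ 0.48317929 -0.21820505  0.10515558] [-0.06092504  0.10790734 -0.3859326 ] 0.03446124418382604
0 [445.19694151 204.06550059] [ 0.47735067 -0.21820145  0.1       ]
0.1 [438.44611209 199.03378472] [ 0.48300248 -0.21654131  0.10971357]
0.2 [430.86974655 195.94054441] [ 0.48955649 -0.21461616  0.11879053]
0.3 [422.52411346 194.86601482] [ 0.4969472  -0.21244524  0.12714019]
0.4 [413.4768101  195.87225447] [ 0.50510078 -0.21005025  0.13467913]
hole [336.3411088  434.73505572] tail [499.82948354 189.44187644]
```

View pics/crop5.png

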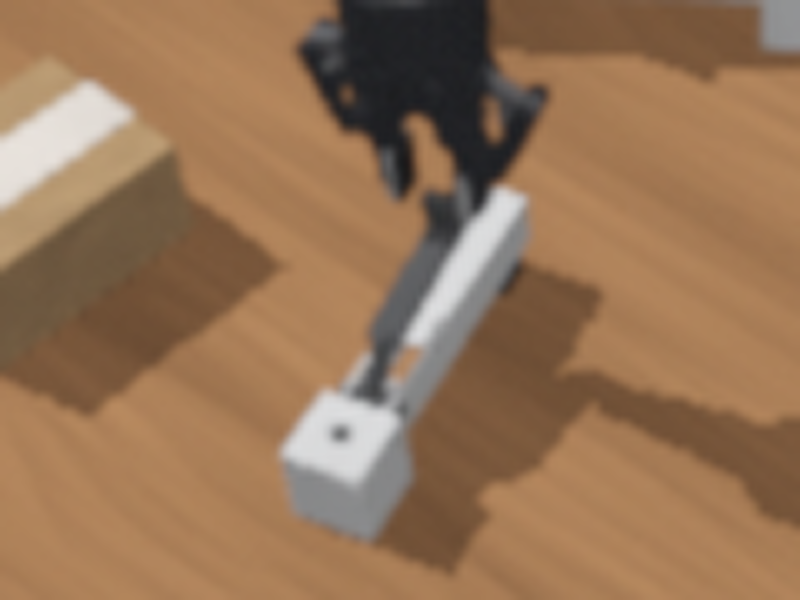

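The coupler is back in place (hole (340,433), tab top (442,198), angle about 0.1). The tips are now level with the tab's top edge, so I'll close there.

>>> apply_moves(
  steps=[
    {"tx": 0,"ty": 0,"tz": 0,"twist": 0,"fingers": 0.8},
    {"tx": 0,"ty": 0,"tz": 0,"twist": 0,"fingers": 1},
    {"tx": 0,"ty": 0,"tz": 0,"twist": 0,"fingers": 1},
    {"tx": 0,"ty": 0,"tz": 0,"twist": 0,"fingers": 1},
  ],
)

```text
t: 8.62
tool_pos: [0.4816, -0.2173, 0.1034]
tool_rot: [3.141, -0.001, -2.852]
contact_force: [-1.9, 1.3, 3.6]
opening: 0.0178
finger_force: 58.6
```

```bash
python3 - <<'E'
from h import *
a=np.linspace(.1,1.35,26);t=np.array([tab(x,.010) for x in a])
for x,q in zip(a[1:],np.diff(t,axis=0)): print(round(x,2),'tx',round(-q[0]*10,3),'tz',round(-q[2]*10,3))
E
```

```text
0.15 tx -0.032 tz -0.046
0.2 tx -0.034 tz -0.045
0.25 tx -0.036 tz -0.043
0.3 tx -0.039 tz -0.041
0.35 tx -0.041 tz -0.039
0.4 tx -0.043 tz -0.037
0.45 tx -0.044 tz -0.035
0.5 tx -0.046 tz -0.033
0.55 tx -0.048 tz -0.03
0.6 tx -0.049 tz -0.028
0.65 tx -0.05 tz -0.025
0.7 tx -0.052 tz -0.023
0.75 tx -0.053 tz -0.02
0.8 tx -0.054 tz -0.018
0.85 tx -0.054 tz -0.015
0.9 tx -0.055 tz -0.012
0.95 tx -0.056 tz -0.009
1.0 tx -0.056 tz -0.007
1.05 tx -0.056 tz -0.004
1.1 tx -0.056 tz -0.001
1.15 tx -0.056 tz 0.002
1.2 tx -0.056 tz 0.005
1.25 tx -0.056 tz 0.008
1.3 tx -0.055 tz 0.01
1.35 tx -0.055 tz 0.013
```

Gripped by the edge. I'll follow the arc for the first 5 steps and check the force.

>>> apply_moves(
  steps=[
    {"tx": -0.032,"ty": 0,"tz": -0.046,"twist": 0,"fingers": 1},
    {"tx": -0.034,"ty": 0,"tz": -0.045,"twist": 0,"fingers": 1},
    {"tx": -0.036,"ty": 0,"tz": -0.043,"twist": 0,"fingers": 1},
    {"tx": -0.039,"ty": 0,"tz": -0.041,"twist": 0,"fingers": 1},
  ],
)

```text
t: 9.12
tool_pos: [0.4951, -0.213, 0.1205]
tool_rot: [3.14, -0.001, -2.852]
contact_force: [0.2, -0.4, -5.8]
opening: 0.0171
finger_force: 58.7
```

```bash
cat > fit.py <<'E'
from h import *
from scipy.optimize import least_squares
# silhouette fit: white pixels of the coupler in the scene view -> hole/tail by network points too
d=shot('scene');s=arm.get_state();print(np.round(s['contact_force'],1),np.round(s['torque'],2))
f=d['frame'].astype(int);u,v=np.round(proj(d,W(C,(-.08,0,.05)))).astype(int)
w=np.zeros(f.shape[:2],np.uint8);sub=f[v-45:v+45,u-50:u+50]
mx=sub.max(2);mn=sub.min(2);w[v-45:v+45,u-50:u+50]=((mx>120)&(mx-mn<25))*255
n,l,st,ce=cv2.connectedComponentsWithStats(w);k=1+np.argmax(st[1:,4])
ys,xs=np.nonzero(l==k)
# model: head bottom, tail end, via extreme points
print('bbox',xs.min(),xs.max(),ys.min(),ys.max(),'n',len(xs),'lowest px',xs[ys==ys.max()].mean(),'top px',xs[ys==ys.min()].mean())
for p in [(0,0,0),(.02,0,.1),(.02,.026,.195)]:
    q=[]
    for m in [(.0235,.0235,0),(-.19,-.015,.055),(-.19,.015,.055),(.0235,-.0235,.054)]:
        c,n_=np.cos(p[2]),np.sin(p[2]);q.append(np.round(proj(d,W(C,(p[0]+c*m[0]-n_*m[2],m[1],p[1]+n_*m[0]+c*m[2]))),1).tolist())
    print(p,q)
E
python3 fit.py
```

```text
[ 0.2  0.3 -5.1] [-0.08  0.23 -0.04]
bbox 176 212 157 208 n 651 lowest px 187.5 top px 207.0
(0, 0, 0) [[189.5, 209.0], [206.0, 154.8], [213.1, 157.2], [175.7, 195.6]]
(0.02, 0, 0.1) [[186.7, 212.9], [204.5, 161.1], [211.6, 163.4], [173.5, 198.3]]
(0.02, 0.026, 0.195) [[185.8, 208.1], [204.7, 159.3], [211.8, 161.6], [173.1, 192.3]]
```

```bash
cat > fit.py <<'E'
from h import *
from scipy.optimize import minimize
SC=4
def box(x0,x1,y,z0,z1): return np.array([(x,s*y,z) for x in(x0,x1) for s in(-1,1) for z in(z0,z1)])
HB=box(-.024,.0235,.0235,0,.054);TB=box(-.19,-.022,.015,.02,.055)
def T(p,m): # p=x,y,yaw,z,noseup
    c,s=np.cos(p[4]),np.sin(p[4]);m=np.atleast_2d(m)
    L=np.c_[c*m[:,0]-s*m[:,2],m[:,1],p[3]+s*m[:,0]+c*m[:,2]]
    return np.array([W(p,l) for l in L])
def sil(d,p,o,n):
    im=np.zeros((n[1]*SC,n[0]*SC),np.uint8)
    for b in(HB,TB):
        q=np.array([proj(d,x) for x in T(p,b)]);q=((q-o+.5)*SC-.5)
        h=cv2.convexHull((q*16).astype(np.int32).reshape(-1,1,2));cv2.fillConvexPoly(im,h,255,cv2.LINE_AA,4)
    return cv2.resize(im,tuple(n),interpolation=cv2.INTER_AREA)/255.
def fit(p0,free,cams=('scene',),show=True):
    D=[]
    for c in cams:
        d=shot(c);q=np.array([proj(d,x) for x in T(p0,np.r_[HB,TB])]);o=np.floor(q.min(0)-8).astype(int);n=(np.ceil(q.max(0)+8)-o).astype(int)
        f=d['frame'][o[1]:o[1]+n[1],o[0]:o[0]+n[0]].astype(float);mx=f.max(2);sat=(mx-f.min(2))/np.maximum(mx,1)
        white=np.clip((.42-sat)/.2,0,1)*np.clip((mx-75)/30,0,1)
        ig=cv2.dilate(((mx<85)&(sat<.35)).astype(np.uint8),np.ones((3,3)))  # handle, fingers
        D.append((d,o,n,white,1-ig))
    p0=np.array(p0,float)
    def cost(v):
        p=p0.copy();p[free]+=v;return sum((((sil(d,p,o,n)-w)**2)*k).sum() for d,o,n,w,k in D)
    S=np.array([.008,.008,.05,.008,.08])[free]
    best=minimize(cost,np.zeros(len(free)),method='Powell',options=dict(xtol=1e-4,ftol=1e-4))
    best=minimize(cost,best.x,method='Nelder-Mead',options=dict(initial_simplex=np.vstack([best.x,best.x+np.diag(S)]),xatol=2e-5,fatol=.01,maxiter=600))
    p0[free]+=best.x
    if show: print(cams,np.round(p0,4),'cost',round(best.fun,1),'start',round(cost(np.zeros(len(free))),1))
    return p0
E
python3 - <<'E'
from fit import *
s=arm.get_state();print(np.round(s['contact_force'],1),np.round(s['torque'],2))
p=fit([*C,0,0],[0,3,4])
p=fit([*C,0.01,0.1],[0,1,2,3,4])
E
```

```text
[ 0.2  0.3 -5.1] [-0.08  0.23 -0.04]
('scene',) [ 0.6095 -0.181   0.2857  0.0034  0.0312] cost 57.3 start 57.3
('scene',) [ 0.6141 -0.176   0.2821  0.0123  0.0395] cost 54.7 start 54.7
```

The coupler is now almost flat (nose-up 0.03) while the tab has risen 17 mm, so the handle is turning. I'll go on along the arc.

>>> apply_moves(
  steps=[
    {"tx": -0.041,"ty": 0,"tz": -0.039,"twist": 0,"fingers": 1},
    {"tx": -0.043,"ty": 0,"tz": -0.037,"twist": 0,"fingers": 1},
    {"tx": -0.044,"ty": 0,"tz": -0.035,"twist": 0,"fingers": 1},
    {"tx": -0.046,"ty": 0,"tz": -0.033,"twist": 0,"fingers": 1},
    {"tx": -0.048,"ty": 0,"tz": -0.03,"twist": 0,"fingers": 1},
  ],
)

```text
t: 9.9
tool_pos: [0.5171, -0.207, 0.1386]
tool_rot: [3.142, -0.0, -2.852]
contact_force: [-1.0, -0.3, -5.7]
opening: 0.0176
finger_force: 58.7
```

```bash
python3 - <<'E'
from fit import *
s=arm.get_state();print(np.round(s['contact_force'],1),np.round(s['torque'],2))
p=fit([.609,-.179,.2857,0.003,0.03],[0,3,4])
E
```

```text
[-1.  -0.3 -5.7] [-0.15  0.35  0.  ]
('scene',) [ 0.6285 -0.179   0.2857  0.0155  0.1291] cost 75.7 start 75.7
```

The handle is at about 0.49 but the nose is up 0.13. I'll lower the nose gently and let go, then push the tab forward from behind with shut fingers, where the lever is long enough.

>>> apply_moves(
  steps=[
    {"tx": -0.02,"ty": 0,"tz": 0.04,"twist": 0,"fingers": 1},
    {"tx": -0.02,"ty": 0,"tz": 0.04,"twist": 0,"fingers": 1},
    {"tx": -0.01,"ty": 0,"tz": 0.04,"twist": 0,"fingers": 1},
    {"tx": -0.01,"ty": 0,"tz": 0.04,"twist": 0,"fingers": 1},
    {"tx": 0,"ty": 0,"tz": 0,"twist": 0,"fingers": 1},
  ],
)

```text
t: 10.58
tool_pos: [0.5224, -0.2053, 0.1219]
tool_rot: [3.141, -0.0, -2.852]
contact_force: [1.4, -0.3, -4.6]
opening: 0.0174
finger_force: 59.0
```

```bash
python3 - <<'E'
from fit import *
s=arm.get_state();print(np.round(s['contact_force'],1),np.round(s['torque'],2))
p=fit([.629,-.179,.2857,0.003,0.03],[0,3,4])
p=fit([.629,-.179,.2857,0.003,0.03],[0,1,2,3,4])
E
```

```text
[ 1.4 -0.3 -4.6] [-0.03 -0.12  0.03]
('scene',) [ 0.631  -0.179   0.2857 -0.0051  0.0254] cost 71.0 start 71.0
('scene',) [ 0.6572 -0.1423  0.3115  0.0546  0.1051] cost 49.6 start 49.6
```

>>> apply_moves(
  steps=[
    {"tx": 0,"ty": 0,"tz": 0.03,"twist": 0,"fingers": 1},
    {"tx": 0,"ty": 0,"tz": 0,"twist": 0,"fingers": 0.6},
    {"tx": 0,"ty": 0,"tz": 0,"twist": 0,"fingers": 0.5},
    {"tx": 0,"ty": 0,"tz": -0.2,"twist": 0,"fingers": 0.5},
    {"tx": 0,"ty": 0,"tz": -0.3,"twist": 0,"fingers": 1},
    {"tx": 0.5,"ty": 0,"tz": 0,"twist": 0,"fingers": 1},
    {"tx": 0.5,"ty": 0,"tz": 0,"twist": 0,"fingers": 1},
  ],
)

```text
t: 11.55
tool_pos: [0.4264, -0.2348, 0.1705]
tool_rot: [-3.139, 0.001, -2.851]
contact_force: [-0.8, -0.0, -0.6]
opening: 0.0002
finger_force: 0.0
```

```bash
python3 - <<'E'
from fit import *
s=arm.get_state();print(np.round(s['tool_pos'],4),s['opening'])
p=fit([.62,-.179,.2857,0,0],[0,1,2])
p=fit([.62,-.179,.2857,0,0],[0,1,2],('top',))
d=shot('scene');q=W(p,(-.08,0,.07));u,v=proj(d,q).astype(int)
cv2.imwrite('pics/crop6.png',cv2.resize(d['frame'][v-45:v+45,u-60:u+60,::-1],(800,600),interpolation=cv2.INTER_CUBIC))
for a in(0,.1,.2,.3,.4,.5,.6): print(a,np.round((proj(d,W(p,tab(a,.012)))-[u-60,v-45]+.5)*6.667-.5), W(p,tab(a,.012)))
E
```

```text
[ 0.4264 -0.2348  0.1705] 0.00022443205946073326
('scene',) [ 0.6367 -0.1711  0.2801  0.      0.    ] cost 60.0 start 60.0
('top',) [ 0.6387 -0.1738  0.2817  0.      0.    ] cost 3.8 start 3.8
0 [450. 201.] [ 0.51195276 -0.21053696  0.1       ]
0.1 [443. 196.] [ 0.51761113 -0.20889931  0.10971357]
0.2 [435. 194.] [ 0.52417273 -0.20700024  0.11879053]
0.3 [426. 193.] [ 0.53157202 -0.20485873  0.12714019]
0.4 [417. 194.] [ 0.53973506 -0.20249617  0.13467913]
0.5 [407. 198.] [ 0.54858028 -0.19993618  0.14133201]
0.6 [396. 203.] [ 0.55801931 -0.19720432  0.14703237]
```

View pics/crop6.png

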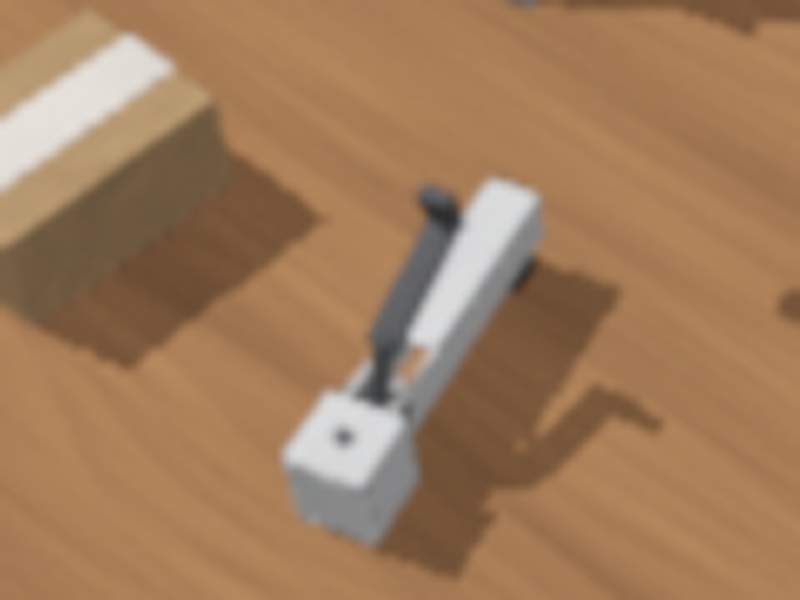

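The coupler is flat at (0.639,-0.174), and the handle is raised a little: tab top at (437,195), angle about 0.2. I'll measure the angle with the top view.

```bash
cat >> fit.py <<'E'
def hbox(a,b):
    c,s=np.cos(a),np.sin(a);return np.c_[-.032+c*b[:,0]+s*b[:,2],b[:,1],.046-s*b[:,0]+c*b[:,2]]
BAR=box(-.105,-.02,.010,.022,.030);TAB=box(-.105,-.095,.010,.022,.054)
def handle(p,cams=('top','scene')):
    tot=0;A=np.arange(0,1.56,.02)
    for c in cams:
        d=shot(c);q=np.array([proj(d,x) for a in(0,.8,1.5) for x in T(p,hbox(a,TAB))]);q0=np.vstack([q,[proj(d,x) for x in T(p,hbox(0,BAR))]])
        o=np.floor(q0.min(0)-4).astype(int);n=(np.ceil(q0.max(0)+4)-o).astype(int)
        f=d['frame'][o[1]:o[1]+n[1],o[0]:o[0]+n[0]].astype(float);mx=f.max(2);sat=(mx-f.min(2))/np.maximum(mx,1)
        dark=np.clip((110-mx)/30,0,1)*np.clip((.45-sat)/.15,0,1);r=[]
        for a in A:
            im=np.zeros((n[1]*SC,n[0]*SC),np.uint8)
            for b in(BAR,TAB):
                h=(np.array([proj(d,x) for x in T(p,hbox(a,b))])-o+.5)*SC-.5
                cv2.fillConvexPoly(im,cv2.convexHull((h*16).astype(np.int32).reshape(-1,1,2)),255,cv2.LINE_AA,4)
            m=cv2.resize(im,tuple(n),interpolation=cv2.INTER_AREA)/255.;r.append(((m-dark)**2).sum())
        r=np.array(r);print(c,'handle',round(A[r.argmin()],2),np.round(r[max(0,r.argmin()-5):r.argmin()+6],0),'max',round(r.max()));tot=tot+r
    return A[np.argmin(tot)]
E
python3 - <<'E'
from fit import *
p=[.6385,-.1735,.2817,0,0];a=handle(p);print(a,W(p,tab(a,.012)))
print(togo(W(p,tab(a,.012))+[0,0,.03],p[2]+np.pi))
E
```

```text
top handle 0.34 [114. 110. 107. 106. 104. 103. 104. 106. 109. 112. 116.] max 313
scene handle 0.14 [112. 111. 110. 110. 110. 109. 109. 110. 110. 110. 110.] max 200
0.32 [ 0.5328963  -0.20406127  0.12871537]
(array([-1.099, -0.01 ,  0.113]), np.float64(0.004780418313712344))
```

>>> apply_moves(
  steps=[
    {"tx": -0.4,"ty": 0,"tz": -0.2,"twist": 0.005,"fingers": 0.5},
    {"tx": -0.4,"ty": 0,"tz": 0,"twist": 0,"fingers": 0.5},
    {"tx": -0.29,"ty": -0.01,"tz": 0,"twist": 0,"fingers": 0.5},
    {"tx": 0,"ty": 0,"tz": 0.3,"twist": 0,"fingers": 0.5},
    {"tx": 0,"ty": 0,"tz": 0.3,"twist": 0,"fingers": 0.5},
    {"tx": 0,"ty": 0,"tz": 0.055,"twist": 0,"fingers": 0.5},
    {"tx": 0,"ty": 0,"tz": 0,"twist": 0,"fingers": 0.8},
    {"tx": 0,"ty": 0,"tz": 0,"twist": 0,"fingers": 0.8},
    {"tx": 0,"ty": 0,"tz": 0,"twist": 0,"fingers": 0.8},
  ],
)

```text
t: 12.92
tool_pos: [0.5325, -0.2044, 0.125]
tool_rot: [-3.141, 0.002, -2.86]
contact_force: [0.8, 0.9, -0.7]
opening: 0.0178
finger_force: 25.2
```

Contact, and the force is lower (25 N) at closure 0.8. I'll ease it further.

>>> apply_moves(
  steps=[
    {"tx": 0,"ty": 0,"tz": 0,"twist": 0,"fingers": 0.79},
    {"tx": 0,"ty": 0,"tz": 0,"twist": 0,"fingers": 0.79},
  ],
)

```text
t: 13.18
tool_pos: [0.5324, -0.2045, 0.1248]
tool_rot: [-3.141, 0.002, -2.86]
contact_force: [1.3, 1.1, 1.1]
opening: 0.0181
finger_force: 21.2
```

```bash
python3 - <<'E'
from h import *
a=np.linspace(.3,1.3,21);t=np.array([tab(x,.011) for x in a])
for x,q in zip(a[1:],np.diff(t,axis=0)): print(round(x,2),'tx',round(-q[0]*10,3),'tz',round(-q[2]*10,3))
E
```

```text
0.35 tx -0.041 tz -0.039
0.4 tx -0.043 tz -0.037
0.45 tx -0.045 tz -0.035
0.5 tx -0.046 tz -0.032
0.55 tx -0.048 tz -0.03
0.6 tx -0.049 tz -0.028
0.65 tx -0.051 tz -0.025
0.7 tx -0.052 tz -0.022
0.75 tx -0.053 tz -0.02
0.8 tx -0.054 tz -0.017
0.85 tx -0.055 tz -0.014
0.9 tx -0.055 tz -0.012
0.95 tx -0.056 tz -0.009
1.0 tx -0.056 tz -0.006
1.05 tx -0.056 tz -0.003
1.1 tx -0.057 tz -0.0
1.15 tx -0.057 tz 0.002
1.2 tx -0.056 tz 0.005
1.25 tx -0.056 tz 0.008
1.3 tx -0.056 tz 0.011
```

>>> apply_moves(
  steps=[
    {"tx": -0.041,"ty": 0,"tz": -0.039,"twist": 0,"fingers": 0.785},
    {"tx": -0.043,"ty": 0,"tz": -0.037,"twist": 0,"fingers": 0.785},
    {"tx": -0.045,"ty": 0,"tz": -0.035,"twist": 0,"fingers": 0.785},
    {"tx": -0.046,"ty": 0,"tz": -0.032,"twist": 0,"fingers": 0.785},
  ],
)

```text
t: 13.68
tool_pos: [0.5478, -0.1994, 0.1384]
tool_rot: [3.141, -0.002, -2.86]
contact_force: [-4.0, 0.5, -0.1]
opening: 0.0183
finger_force: 15.2
```

```bash
python3 - <<'E'
from fit import *
s=arm.get_state();print(np.round(s['contact_force'],1),np.round(s['torque'],2))
p=fit([.6385,-.1735,.2817,0.003,0.03],[0,3,4])
E
```

```text
[-4.   0.5 -0.1] [-0.07  0.87  0.03]
('scene',) [ 0.6349 -0.1735  0.2817 -0.0035 -0.0191] cost 66.2 start 66.2
```

The coupler stays flat and the forces are small. I'll go on.

>>> apply_moves(
  steps=[
    {"tx": -0.048,"ty": 0,"tz": -0.03,"twist": 0,"fingers": 0.785},
    {"tx": -0.049,"ty": 0,"tz": -0.028,"twist": 0,"fingers": 0.785},
    {"tx": -0.051,"ty": 0,"tz": -0.025,"twist": 0,"fingers": 0.785},
    {"tx": -0.052,"ty": 0,"tz": -0.022,"twist": 0,"fingers": 0.785},
    {"tx": -0.053,"ty": 0,"tz": -0.02,"twist": 0,"fingers": 0.785},
    {"tx": -0.054,"ty": 0,"tz": -0.017,"twist": 0,"fingers": 0.785},
  ],
)

```text
t: 14.48
tool_pos: [0.5787, -0.1909, 0.1534]
tool_rot: [-3.141, 0.001, -2.86]
contact_force: [-4.2, -0.3, 4.0]
opening: 0.0181
finger_force: 14.8
```

```bash
python3 - <<'E'
from fit import *
s=arm.get_state();print(np.round(s['contact_force'],1),np.round(s['torque'],2))
p=fit([.6385,-.1735,.2817,0.003,0.03],[0,3,4])
E
```

```text
[-4.2 -0.3  4. ] [ 0.05  1.01 -0.  ]
('scene',) [ 0.6347 -0.1735  0.2817 -0.0032 -0.0197] cost 45.0 start 45.0
```

>>> apply_moves(
  steps=[
    {"tx": -0.055,"ty": 0,"tz": -0.03,"twist": 0,"fingers": 0.785},
    {"tx": -0.055,"ty": 0,"tz": -0.015,"twist": 0,"fingers": 0.785},
    {"tx": -0.056,"ty": 0,"tz": -0.01,"twist": 0,"fingers": 0.785},
    {"tx": -0.056,"ty": 0,"tz": -0.008,"twist": 0,"fingers": 0.785},
    {"tx": -0.056,"ty": 0,"tz": -0.005,"twist": 0,"fingers": 0.785},
    {"tx": -0.057,"ty": 0,"tz": -0.002,"twist": 0,"fingers": 0.785},
    {"tx": -0.057,"ty": 0,"tz": 0.0,"twist": 0,"fingers": 0.785},
    {"tx": -0.056,"ty": 0,"tz": 0.003,"twist": 0,"fingers": 0.785},
    {"tx": -0.056,"ty": 0,"tz": 0.006,"twist": 0,"fingers": 0.785},
  ],
)

```text
t: 15.65
tool_pos: [0.627, -0.1768, 0.1588]
tool_rot: [-3.141, 0.001, -2.86]
contact_force: [-2.8, 0.0, 2.1]
opening: 0.0182
finger_force: 12.3
```

```bash
python3 - <<'E'
from fit import *
s=arm.get_state();print(np.round(s['contact_force'],1),np.round(s['torque'],2))
p=fit([.6385,-.1735,.2817,0.003,0.03],[0,3,4])
for a in(1.1,1.2,1.25,1.3): print(a,W([.6385,-.1735,.2817],tab(a,.011)))
E
```

```text
[-2.8  0.   2.1] [ 0.06  0.51 -0.  ]
('scene',) [ 0.635  -0.1735  0.2817 -0.0034 -0.0214] cost 30.5 start 30.5
1.1 [ 0.6095618  -0.18187459  0.15916133]
1.2 [ 0.6204048  -0.17873668  0.15840887]
1.25 [ 0.62578566 -0.17717948  0.15761055]
1.3 [ 0.63112147 -0.17563532  0.15653326]
```

The handle is at about 1.25. Release, rise and back off, then measure again.

>>> apply_moves(
  steps=[
    {"tx": 0,"ty": 0,"tz": 0,"twist": 0,"fingers": 0.7},
    {"tx": 0,"ty": 0,"tz": 0,"twist": 0,"fingers": 0.5},
    {"tx": 0,"ty": 0,"tz": -0.3,"twist": 0,"fingers": 0.4},
    {"tx": 0,"ty": 0,"tz": -0.4,"twist": 0,"fingers": 0.3},
    {"tx": 0.4,"ty": 0,"tz": -0.1,"twist": 0,"fingers": 0.3},
    {"tx": 0.5,"ty": 0,"tz": 0,"twist": 0,"fingers": 0.3},
    {"tx": 0.5,"ty": 0,"tz": 0,"twist": 0,"fingers": 0.3},
    {"tx": 0.5,"ty": 0,"tz": 0,"twist": 0,"fingers": 0.3},
    {"tx": 0.5,"ty": 0,"tz": 0,"twist": 0,"fingers": 0.3},
  ],
)

```text
t: 16.82
tool_pos: [0.3945, -0.2441, 0.2387]
tool_rot: [-3.14, 0.001, -2.859]
contact_force: [-0.5, -0.9, -0.2]
opening: 0.0595
finger_force: 0.0
```

```bash
python3 - <<'E'
from fit import *
q=fit([.6385,-.1735,.2817,0,0],[0,1,2])
p=fit([.6385,-.1735,.2817,0,0],[0,1,2],('top',))
handle(p)
g=W(p,(-.105,0,.018));print(g,togo(g,p[2]+np.pi))
d=shot('top','topB.png')
E
```

```text
('scene',) [ 0.6365 -0.1715  0.282   0.      0.    ] cost 22.7 start 22.7
('top',) [ 0.6387 -0.1738  0.282   0.      0.    ] cost 5.4 start 5.4
top handle 1.2 [126. 120. 113. 105.  98.  96. 100. 107. 115. 124. 133.] max 305
scene handle 1.2 [66. 61. 56. 53. 50. 50. 50. 52. 55. 60. 68.] max 247
[ 0.53784423 -0.20305909  0.018     ] (array([-1.482e+00,  1.000e-03,  2.209e+00]), np.float64(-0.0012074365945643807))
```

Handle at 1.2 in both views. Now take the tail at the balance point.

>>> apply_moves(
  steps=[
    {"tx": -0.5,"ty": 0,"tz": 0,"twist": 0,"fingers": 0.3},
    {"tx": -0.5,"ty": 0.005,"tz": 0,"twist": 0,"fingers": 0.3},
    {"tx": -0.47,"ty": 0,"tz": 0,"twist": 0,"fingers": 0.3},
    {"tx": 0,"ty": 0,"tz": 0.5,"twist": 0,"fingers": 0.3},
    {"tx": 0,"ty": 0,"tz": 0.5,"twist": 0,"fingers": 0.3},
    {"tx": 0,"ty": 0,"tz": 0.5,"twist": 0,"fingers": 0.3},
    {"tx": 0,"ty": 0,"tz": 0.4,"twist": 0,"fingers": 0.3},
    {"tx": 0,"ty": 0,"tz": 0.2,"twist": 0,"fingers": 0.3},
    {"tx": 0,"ty": 0,"tz": 0.1,"twist": 0,"fingers": 0.3},
    {"tx": 0,"ty": 0,"tz": 0,"twist": 0,"fingers": 0.3},
  ],
)

```text
t: 18.32
tool_pos: [0.5374, -0.2018, 0.018]
tool_rot: [3.141, -0.0, -2.859]
contact_force: [-0.1, -0.5, 0.6]
opening: 0.0597
finger_force: 0.0
```

>>> apply_moves(
  steps=[
    {"tx": 0,"ty": 0,"tz": 0,"twist": 0,"fingers": 0.5},
    {"tx": 0,"ty": 0,"tz": 0,"twist": 0,"fingers": 0.65},
    {"tx": 0,"ty": 0,"tz": 0,"twist": 0,"fingers": 1},
    {"tx": 0,"ty": 0,"tz": 0,"twist": 0,"fingers": 1},
    {"tx": 0,"ty": 0,"tz": 0,"twist": 0,"fingers": 1},
  ],
)

```text
t: 18.95
tool_pos: [0.5378, -0.202, 0.0199]
tool_rot: [3.142, 0.002, -2.859]
contact_force: [-0.6, 3.5, 5.3]
opening: 0.0292
finger_force: 60.8
```

>>> apply_moves(
  steps=[
    {"tx": 0,"ty": 0,"tz": -0.1,"twist": 0,"fingers": 1},
    {"tx": 0,"ty": 0,"tz": -0.25,"twist": 0,"fingers": 1},
    {"tx": 0,"ty": 0,"tz": -0.35,"twist": 0,"fingers": 1},
    {"tx": 0,"ty": 0,"tz": -0.3,"twist": 0,"fingers": 1},
    {"tx": 0,"ty": 0,"tz": -0.1,"twist": 0.05,"fingers": 1},
    {"tx": 0,"ty": 0,"tz": 0,"twist": 0.05,"fingers": 1},
    {"tx": 0,"ty": 0,"tz": 0,"twist": 0.048,"fingers": 1},
    {"tx": 0,"ty": 0.15,"tz": 0,"twist": 0,"fingers": 1},
    {"tx": 0,"ty": 0.3,"tz": 0,"twist": 0,"fingers": 1},
    {"tx": 0,"ty": 0.4,"tz": 0,"twist": 0,"fingers": 1},
    {"tx": 0,"ty": 0.4,"tz": 0,"twist": 0,"fingers": 1},
    {"tx": 0,"ty": 0.4,"tz": 0,"twist": 0,"fingers": 1},
  ],
)

```text
t: 20.45
tool_pos: [0.527, -0.0354, 0.1277]
tool_rot: [3.141, -0.002, -3.091]
contact_force: [-0.7, 0.0, -7.2]
opening: 0.0292
finger_force: 60.5
```

>>> apply_moves(
  steps=[
    {"tx": 0.05,"ty": 0.4,"tz": 0,"twist": 0,"fingers": 1},
    {"tx": 0.05,"ty": 0.4,"tz": 0,"twist": 0,"fingers": 1},
    {"tx": 0.03,"ty": 0.4,"tz": 0,"twist": 0,"fingers": 1},
    {"tx": 0,"ty": 0.4,"tz": 0,"twist": 0,"fingers": 1},
    {"tx": 0,"ty": 0.3,"tz": 0,"twist": 0,"fingers": 1},
    {"tx": 0,"ty": 0.2,"tz": 0,"twist": 0,"fingers": 1},
    {"tx": 0,"ty": 0.06,"tz": 0,"twist": 0,"fingers": 1},
    {"tx": 0,"ty": 0,"tz": 0,"twist": 0,"fingers": 1},
  ],
)

```text
t: 21.45
tool_pos: [0.5041, 0.1777, 0.128]
tool_rot: [-3.141, -0.001, -3.091]
contact_force: [-0.2, -0.1, -7.5]
opening: 0.0292
finger_force: 60.8
```

```bash
python3 - <<'E'
from fit import *
s=arm.get_state();P=s['tool_pos'];y=s['tool_rot'][2]+np.pi;print(s['t'],np.round(P,4),s['tool_rot'],np.round(s['contact_force'],1),s['opening'])
c=W([P[0],P[1],y],(.105,0,0));p0=[c[0],c[1],y,P[2]-.0199,0];print('expected',np.round(p0,4))
fit(p0,[0,3,4]);fit(p0,[0,1],('top',));fit(p0,[0,1,2],('top',));fit(p0,[0,1,2,3,4],('top','scene'))
print(togo(W([*B[:2],.049],(-.105,0,P[2])),.049+np.pi))
ims=[]
for cam in('top','scene'):
    d=shot(cam,cam+'C.png');u,v=np.round(proj(d,W(p0,(-.06,0,.05)))).astype(int);ims.append(cv2.resize(d['frame'][v-38:v+37,u-25:u+25,::-1],(400,600),interpolation=cv2.INTER_CUBIC))
cv2.imwrite('pics/crop7.png',np.hstack(ims))
E
```

```text
21.45 [0.5041 0.1777 0.128 ] [-3.14086543e+00 -1.27204252e-03 -3.09083787e+00] [-0.2 -0.1 -7.5] 0.02920038875013606
expected [0.609  0.183  0.0508 0.1081 0.    ]
('scene',) [ 0.6037  0.183   0.0508  0.0942 -0.0504] cost 348.2 start 348.2
('top',) [0.5839 0.2196 0.0508 0.1081 0.    ] cost 482.9 start 482.9
('top',) [0.5843 0.2181 0.0342 0.1081 0.    ] cost 480.0 start 480.0
('top', 'scene') [ 0.6096  0.1849 -0.0427  0.1078 -0.0489] cost 1061.5 start 1061.5
(array([-0.016,  0.013,  0.004]), np.float64(-0.0003639095910054523))
```

View pics/crop7.png

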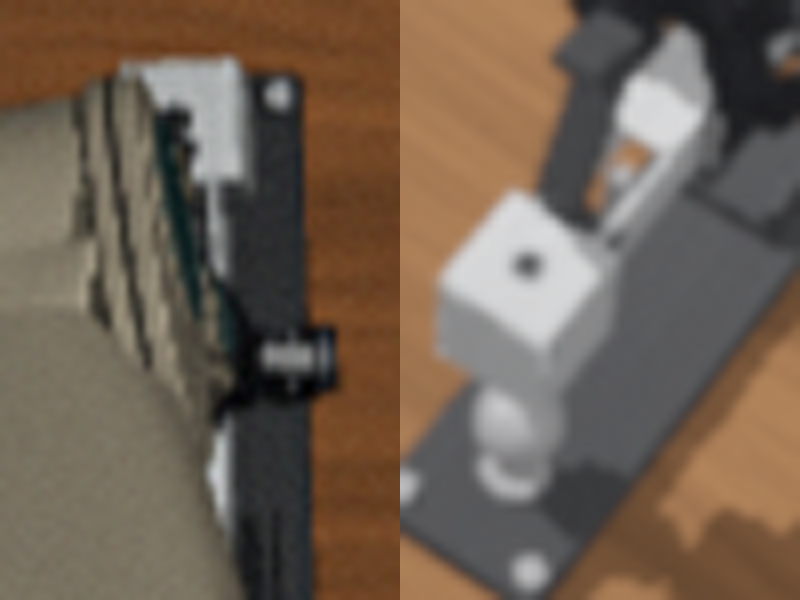

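```bash
python3 - <<'E'
from fit import *
from scipy.optimize import least_squares
s=arm.get_state();P=s['tool_pos'];y=s['tool_rot'][2]+np.pi
c=W([P[0],P[1],y],(.105,0,0));p0=np.array([c[0],c[1],y,P[2]-.0199,0])
h=.0235
top=[((238,60),(h,-h,.054)),((238,182),(-.024,-h,.054)),((122,66),(h,h,.054))]
sc=[((440,282),(h,-h,.054)),((512,190),(-.024,-h,.054)),((615,262),(-.024,h,.054)),((545,352),(h,h,.054)),((527,265),(0,0,.054)),((438,352),(h,-h,0))]
for cam,pts in(('top',top),('scene',sc)):
    d=shot(cam);o=np.round(proj(d,W(p0,(-.06,0,.05)))).astype(int)-[25,38]
    off=0 if cam=='top' else 400
    E=lambda p:np.concatenate([proj(d,T(p,m)[0])-((np.array(i)-[off,0]+.5)/8-.5+o) for i,m in pts])
    print(cam,'resid at expected (px)',np.round(E(p0).reshape(-1,2),1).tolist())
    r=least_squares(lambda v:E(p0+np.r_[v,0,0,0]),[0,0]);print('dx,dy at fixed z',r.x)
    r=least_squares(lambda v:E(p0+np.r_[v[0],0,0,v[1],v[2]]) if cam=='scene' else E(p0+np.r_[v[0],v[1],v[2]*0,0,0]),[0,0,0]);print('dx,dz,pitch' if cam=='scene' else 'dx dy',r.x,np.round(r.fun,1))
    if cam=='scene':
        for a in(.8,1,1.2,1.4): print(a,(proj(d,T(p0,tab(a,.012))[0])-o+.5)*8-.5+[400,0])
E
```

```text
top resid at expected (px) [[-1.9, -0.2], [-1.6, -0.7], [-2.2, -0.6]]
dx,dy at fixed z [-0.00147897 -0.00614847]
dx dy [-0.00147896 -0.00614846  0.        ] [-0.   0.3  0.3 -0.2 -0.3 -0.1]
scene resid at expected (px) [[0.4, -0.6], [0.8, -0.3], [1.3, -1.1], [0.7, -0.8], [0.9, 0.1], [0.1, 0.1]]
dx,dy at fixed z [ 0.00247967 -0.00069755]
dx,dz,pitch [ 0.00158997  0.00234204 -0.04410778] [-0.5  0.1  0.1 -0.   0.6 -0.7 -0.1 -0.   0.1  0.6 -0.2  0.2]
0.8 [653.36077426 -14.95873051]
1 [618.04653212  20.34632134]
1.2 [580.30482636  65.12702059]
1.4 [541.98991699 117.39591917]
```

```bash
python3 - <<'E'
from fit import *
s=arm.get_state();P=s['tool_pos'];y=s['tool_rot'][2]+np.pi
c=W([P[0],P[1],y],(.105,0,0));p0=np.array([c[0],c[1],y,P[2]-.0199,0])
d=shot('top');f=d['frame'].mean(2).astype(int)
h=.0235
for m in[(h,-h,.054),(-.024,-h,.054),(h,-h,0),(-.024,-h,0),(h,h,.054)]: print(m,np.round(proj(d,T(p0,m)[0]),1))
u,v=np.round(proj(d,T(p0,(0,-h,.054))[0])).astype(int)
for r in range(v-9,v+10,1): print(r,f[r,u-10:u+9])
print('cols',u-10)
# ball from scene C and from first pictures
for cam,b in(('top0',None),('scene0',None)):
    im=cv2.imread(f'pics/{cam}.png',0);dd=d if cam[0]=='t' else shot('scene')
    q=proj(dd,B);x0,y0=np.round(q).astype(int)-14;sub=cv2.resize(im[y0:y0+28,x0:x0+28],None,fx=8,fy=8,interpolation=cv2.INTER_CUBIC)
    cc=cv2.HoughCircles(cv2.GaussianBlur(sub,(0,0),3),cv2.HOUGH_GRADIENT,2,60,param1=60,param2=15,minRadius=36,maxRadius=60)
    print(cam,q,None if cc is None else [((k[:2]+.5)/8-.5+[x0,y0]).round(2).tolist()+[round(float(k[2])/8,1)] for k in cc[0][:3]])
E
```

```text
(0.0235, -0.0235, 0.054) [204.3 133.8]
(-0.024, -0.0235, 0.054) [204.6 148.6]
(0.0235, -0.0235, 0) [206.1 137.1]
(-0.024, -0.0235, 0) [206.4 151.3]
(0.0235, 0.0235, 0.054) [189.5 134.2]
132 [67 69 66 70 69 68 69 69 70 72 69 72 70 72 70 71 72 68 71]
133 [68 71 71 70 73 70 70 68 73 72 76 71 72 76 75 73 75 75 75]
134 [114 120 121 124 117 119 117 122 122 145 150 101  75  77  78  77  79  76
  79]
135 [162 160 164 163 160 162 160 162 165 180 179 123  69  63  65  67  67  67
  68]
136 [169 176 173 172 172 174 172 176 175 178 183 129  78  48  45  50  66  68
  54]
137 [138 167 174 171 171 172 174 173 172 177 180 132  98  49  30  66 114 119
  63]
138 [114 166 177 173 175 176 176 173 174 177 178 132 102  49  30 114 147 147
  81]
139 [ 96 148 172 150 156 174 175 176 170 178 180 135 108  58  33 105 143 149
  77]
140 [ 75  87 110  84  94 135 170 176 174 179 181 143 112  64  36  54  92  98
  55]
141 [ 70  45  38  35  40  82 166 178 172 177 184 148 111  62  38  35  39  46
  40]
142 [ 83  38  30  37  38  90 169 177 176 178 186 151 110  67  44  43  39  42
  44]
143 [ 91  43  27  33  72 125 175 178 172 180 182 151 110  65  44  43  45  44
  43]
144 [104  50  23  35  58  86 135 173 174 182 182 150 111  65  41  40  44  44
  40]
145 [121  61  27  44  47  33  97 170 175 181 182 151 110  64  45  42  43  42
  43]
146 [121  64  27  45  55  41 118 173 179 181 185 151 114  64  45  44  43  44
  44]
147 [110  66  35  27  41  61 155 181 178 181 186 154 115  69  44  46  43  46
  41]
148 [ 95  68  39  27  38  64 167 173 170 167 163 151 117  75  43  43  42  45
  42]
149 [ 87  84  39  21  46  68 128 137 167 121 100 103 101  78  50  43  43  47
  41]
150 [ 89 105  51  25  41  75  72  83 173  92  59  57  73  73  47  40  46  44
  43]
cols 194
top0 [200.76940259 146.68945271] [[199.19, 146.94, 6.3]]
scene0 [266.61869681 253.48785917] [[267.44, 258.44, 5.4]]
```

```bash
python3 - <<'E'
from fit import *
im=cv2.imread('pics/top0.png').mean(2).astype(int);print('cols 192..210')
for r in range(137,157): print(r,im[r,192:211])
d=shot('top')
a=np.linspace(0,2*np.pi,400)
# model outline of the ball in the picture: sample sphere silhouette
def outline(d,C):
    o=np.array(d['world_from_camera'])[:3,3];n=(o-C)/np.linalg.norm(o-C);e=np.cross(n,[1,0,0]);e/=np.linalg.norm(e);g=np.cross(n,e)
    q=np.array([proj(d,C+.018*(np.cos(t)*e+np.sin(t)*g)) for t in a]);return q.min(0),q.max(0)
print('top',outline(d,B));print('scene',outline(shot('scene'),B))
im=cv2.imread('pics/scene0.png').mean(2).astype(int);print('scene cols 257..277')
for r in range(244,266): print(r,im[r,257:278])
E
```

```text
cols 192..210
137 [ 78  94  71  49  48  47  47  52  49  43  44  43  45  43  45  44  35  72
 119]
138 [131 139 100  53  44  44  44  47  45  43  41  42  42  48  43  44  35 118
 152]
139 [146 156 119  61  44  46  45  44  42  44  47  43  46  45  44  44  36 111
 152]
140 [104 123  92  52  42  47  46  46  43  45  45  42  45  44  41  45  32  56
  97]
141 [54 66 51 45 42 42 47 56 67 71 57 45 39 45 45 46 43 42 41]
142 [ 44  45  44  44  40  52  77  97 111 111 101  90  60  43  45  44  45  46
  44]
143 [ 45  47  46  43  52  77 104 127 129 136 134 127  96  54  40  46  47  45
  47]
144 [ 44  48  43  44  66  96 123 135 137 142 142 139 121  77  48  46  45  47
  46]
145 [ 41  35  45  44  77 102 130 141 145 157 161 155 134 101  56  46  42  45
  45]
146 [ 30  27  30  39  78 102 125 135 145 154 162 154 131 117  63  42  48  47
  47]
147 [ 24  26  28  30  73  97 112 125 138 143 145 136 127 112  57  44  45  47
  45]
148 [ 27  27  22  28  70  86 102 119 129 130 127 122 118 107  55  40  45  50
  46]
149 [ 27  27  22  25  53  72  87 103 116 113 115 111 104 105  58  46  44  46
  51]
150 [26 23 23 21 33 50 65 8
[... 1893 characters left out ...]
 88  89  88  87  89 101 127 139 138 138 137 135 131 128 117  99  90  88
  86  86  86]
259 [ 89  89  87  87  90 113 148 155 135 123 123 124 124 123 108  87  86  85
  81  75  80]
260 [ 89  88  88  87  91 120 160 169 142 121 119 119 121 124 109  80  74  74
  68  61  66]
261 [ 88  87  88  87  90 111 152 171 162 145 133 129 127 126 107  71  60  59
  58  58  58]
262 [ 87  88  87  87  87  95 127 160 174 171 164 161 147 120  93  62  58  58
  58  57  58]
263 [ 87  88  87  87  87  88 100 128 153 163 165 163 142 100  71  60  57  58
  59  57  58]
264 [ 88  88  87  87  86  87  88  97 112 119 124 122 102  74  60  58  57  58
  58  57  58]
265 [87 87 87 87 86 86 87 87 90 89 87 85 79 70 60 58 58 59 58 57 58]
```

The crop shows the head (hole (527,265)) above the ball ((515,420)) and the handle upright. From the pixel edges in both views the coupler sits about 2.5 mm to the ball's -y side and 2.3 mm behind it. I'll correct that and descend to just above the ball.

>>> apply_moves(
  steps=[
    {"tx": -0.024,"ty": 0.025,"tz": 0.05,"twist": 0,"fingers": 1},
    {"tx": 0,"ty": 0,"tz": 0.1,"twist": 0,"fingers": 1},
    {"tx": 0,"ty": 0,"tz": 0.1,"twist": 0,"fingers": 1},
    {"tx": 0,"ty": 0,"tz": 0.05,"twist": 0,"fingers": 1},
    {"tx": 0,"ty": 0,"tz": 0,"twist": 0,"fingers": 1},
    {"tx": 0,"ty": 0,"tz": 0,"twist": 0,"fingers": 1},
  ],
)

```text
t: 22.85
tool_pos: [0.5076, 0.1803, 0.0988]
tool_rot: [3.142, 0.001, -3.092]
contact_force: [-0.7, -0.1, -8.4]
opening: 0.0298
finger_force: 60.8
```

>>> apply_moves(
  steps=[
    {"tx": 0,"ty": 0,"tz": 0.03,"twist": 0,"fingers": 1},
    {"tx": 0,"ty": 0,"tz": 0.03,"twist": 0,"fingers": 1},
    {"tx": 0,"ty": 0,"tz": 0.03,"twist": 0,"fingers": 1},
    {"tx": 0,"ty": 0,"tz": 0.03,"twist": 0,"fingers": 1},
  ],
)

```text
t: 23.35
tool_pos: [0.5072, 0.1802, 0.0863]
tool_rot: [-3.142, -0.0, -3.092]
contact_force: [-0.4, 0.1, -7.5]
opening: 0.0289
finger_force: 60.8
```

>>> apply_moves(
  steps=[
    {"tx": 0,"ty": 0,"tz": 0.03,"twist": 0,"fingers": 1},
    {"tx": 0,"ty": 0,"tz": 0.03,"twist": 0,"fingers": 1},
    {"tx": 0,"ty": 0,"tz": 0.03,"twist": 0,"fingers": 1},
  ],
)

```text
t: 23.72
tool_pos: [0.5073, 0.1803, 0.0773]
tool_rot: [3.142, -0.0, -3.092]
contact_force: [0.6, 0.9, -7.5]
opening: 0.0295
finger_force: 60.8
```

>>> apply_moves(
  steps=[
    {"tx": 0,"ty": 0,"tz": 0.025,"twist": 0,"fingers": 1},
    {"tx": 0,"ty": 0,"tz": 0.025,"twist": 0,"fingers": 1},
    {"tx": 0,"ty": 0,"tz": 0.025,"twist": 0,"fingers": 1},
  ],
)

```text
t: 24.1
tool_pos: [0.5073, 0.1803, 0.0699]
tool_rot: [3.142, 0.0, -3.092]
contact_force: [-0.2, -0.0, -6.9]
opening: 0.0292
finger_force: 60.8
```

>>> apply_moves(
  steps=[
    {"tx": 0,"ty": 0,"tz": 0.025,"twist": 0,"fingers": 1},
    {"tx": 0,"ty": 0,"tz": 0.025,"twist": 0,"fingers": 1},
    {"tx": 0,"ty": 0,"tz": 0.025,"twist": 0,"fingers": 1},
    {"tx": 0,"ty": 0,"tz": 0.025,"twist": 0,"fingers": 1},
  ],
)

```text
t: 24.6
tool_pos: [0.5073, 0.1802, 0.0598]
tool_rot: [-3.142, 0.0, -3.092]
contact_force: [-0.3, -0.1, -7.9]
opening: 0.0292
finger_force: 60.8
```

>>> apply_moves(
  steps=[
    {"tx": 0,"ty": 0,"tz": 0.025,"twist": 0,"fingers": 1},
    {"tx": 0,"ty": 0,"tz": 0.025,"twist": 0,"fingers": 1},
    {"tx": 0,"ty": 0,"tz": 0.02,"twist": 0,"fingers": 1},
  ],
)

```text
t: 24.98
tool_pos: [0.5073, 0.1802, 0.0528]
tool_rot: [-3.142, -0.0, -3.092]
contact_force: [0.2, -0.1, -8.0]
opening: 0.0293
finger_force: 60.8
```

>>> apply_moves(
  steps=[
    {"tx": 0,"ty": 0,"tz": 0.02,"twist": 0,"fingers": 1},
    {"tx": 0,"ty": 0,"tz": 0.02,"twist": 0,"fingers": 1},
    {"tx": 0,"ty": 0,"tz": 0,"twist": 0,"fingers": 1},
  ],
)

```text
t: 25.35
tool_pos: [0.5071, 0.1802, 0.0488]
tool_rot: [-3.142, -0.0, -3.092]
contact_force: [-1.5, -0.2, -6.9]
opening: 0.0288
finger_force: 60.8
```

>>> apply_moves(
  steps=[
    {"tx": 0,"ty": 0,"tz": 0.015,"twist": 0,"fingers": 1},
    {"tx": 0,"ty": 0,"tz": 0,"twist": 0,"fingers": 1},
  ],
)

```text
t: 25.6
tool_pos: [0.5072, 0.1802, 0.0475]
tool_rot: [-3.142, -0.0, -3.092]
contact_force: [0.6, 0.5, -7.1]
opening: 0.0295
finger_force: 60.8
```

>>> apply_moves(
  steps=[
    {"tx": 0,"ty": 0,"tz": 0.012,"twist": 0,"fingers": 1},
    {"tx": 0,"ty": 0,"tz": 0,"twist": 0,"fingers": 1},
  ],
)

```text
t: 25.85
tool_pos: [0.5072, 0.1802, 0.0462]
tool_rot: [-3.142, -0.0, -3.092]
contact_force: [-0.6, 0.1, -7.2]
opening: 0.0291
finger_force: 60.8
```

>>> apply_moves(
  steps=[
    {"tx": 0,"ty": 0,"tz": 0.01,"twist": 0,"fingers": 1},
    {"tx": 0,"ty": 0,"tz": 0,"twist": 0,"fingers": 1},
  ],
)

```text
t: 26.1
tool_pos: [0.5073, 0.1803, 0.0453]
tool_rot: [3.142, 0.0, -3.092]
contact_force: [0.0, -0.5, -6.7]
opening: 0.0295
finger_force: 60.8
```

>>> apply_moves(
  steps=[
    {"tx": 0,"ty": 0,"tz": 0.01,"twist": 0,"fingers": 1},
    {"tx": 0,"ty": 0,"tz": 0,"twist": 0,"fingers": 1},
  ],
)

```text
t: 26.35
tool_pos: [0.5074, 0.1803, 0.0448]
tool_rot: [3.142, 0.0, -3.092]
contact_force: [-2.1, -0.4, -2.1]
opening: 0.0292
finger_force: 61.5
```

>>> apply_moves(
  steps=[
    {"tx": 0,"ty": 0,"tz": 0.01,"twist": 0,"fingers": 1},
    {"tx": 0,"ty": 0,"tz": 0,"twist": 0,"fingers": 1},
  ],
)

```text
t: 26.6
tool_pos: [0.5075, 0.1803, 0.0448]
tool_rot: [-3.142, 0.0, -3.092]
contact_force: [-4.2, -1.4, 5.7]
opening: 0.0293
finger_force: 62.7
```

It has landed at the expected height with light force. Release and rise.

>>> apply_moves(
  steps=[
    {"tx": 0,"ty": 0,"tz": -0.008,"twist": 0,"fingers": 1},
    {"tx": 0,"ty": 0,"tz": 0,"twist": 0,"fingers": 0.6},
    {"tx": 0,"ty": 0,"tz": 0,"twist": 0,"fingers": 0.4},
    {"tx": 0,"ty": 0,"tz": 0,"twist": 0,"fingers": 0.4},
    {"tx": 0,"ty": 0,"tz": -0.3,"twist": 0,"fingers": 0.4},
    {"tx": 0,"ty": 0,"tz": -0.5,"twist": 0,"fingers": 0.4},
    {"tx": 0,"ty": 0,"tz": -0.5,"twist": 0,"fingers": 1},
    {"tx": 0,"ty": 0,"tz": -0.5,"twist": 0,"fingers": 1},
    {"tx": 0.5,"ty": -0.3,"tz": 0,"twist": 0,"fingers": 1},
    {"tx": 0.5,"ty": -0.5,"tz": 0,"twist": 0,"fingers": 1},
    {"tx": 0,"ty": -0.5,"tz": 0,"twist": 0,"fingers": 1},
  ],
)

```text
t: 27.98
tool_pos: [0.416, 0.0512, 0.2238]
tool_rot: [3.141, -0.001, -3.09]
contact_force: [0.8, 0.3, 0.4]
opening: -0.0001
finger_force: 0.0
```

```bash
python3 - <<'E'
from fit import *
p0=[.612,.184,.05,.025,0]
q=fit(p0,[0,1,2]);q2=fit(p0,[0,3,4])
p=fit(p0,[0,1,2],('top',));a=handle(p)
print(a,W(p,tab(a))+[0,0,.025])
f=[]
for c in('top','scene'):
    d=shot(c,c+'D.png');u,v=np.round(proj(d,W(p,(-.07,0,.08)))).astype(int);f.append(cv2.resize(d['frame'][v-38:v+37,u-25:u+25,::-1],(400,600),interpolation=cv2.INTER_CUBIC))
cv2.imwrite('pics/crop8.png',np.hstack(f))
E
```

```text
('scene',) [0.612  0.1849 0.049  0.025  0.    ] cost 102.6 start 102.6
('scene',) [ 0.6105  0.184   0.05    0.0202 -0.0297] cost 107.5 start 107.5
('top',) [0.612 0.184 0.05  0.025 0.   ] cost 90.6 start 90.6
top handle 1.16 [358. 357. 355. 355. 352. 349. 350. 350. 354. 363. 373.] max 548
scene handle 1.22 [219. 215. 212. 211. 210. 209. 210. 212. 218. 224. 232.] max 435
1.2 [0.58294622 0.18258781 0.17942293]
```

View pics/crop8.png

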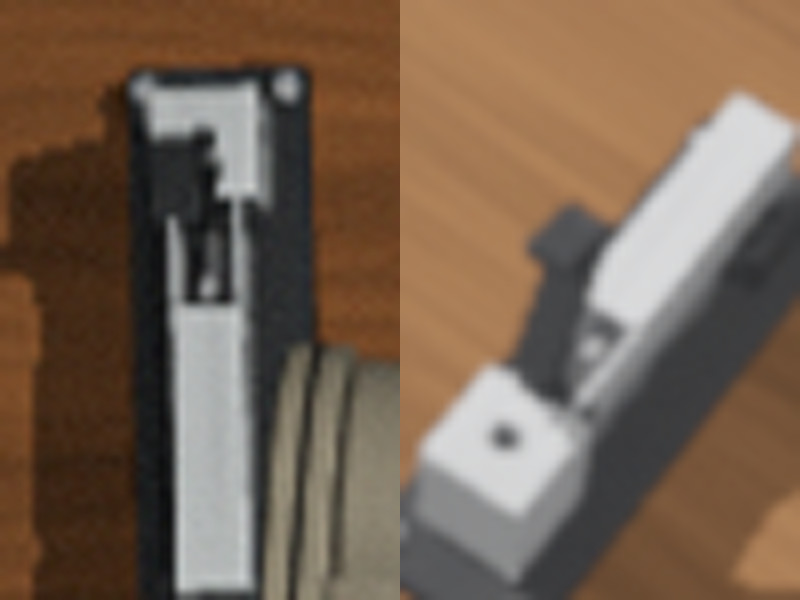

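The coupler is seated on the ball, hole at (505,437), tail on the rest, handle upright (about 1.2, tab at (570,230)). Now plan the push-down with shut fingers along the tab's arc.

```bash
python3 - <<'E'
from fit import *
p=[.612,.185,.0496]
def top(a,lx=-.098):
    z=.054;return np.array([-.032+lx*np.cos(a)+z*np.sin(a),0,.071-lx*np.sin(a)+z*np.cos(a)])
s0=top(1.2)+[.011+.015,0,-.004]
print(W(p,s0),togo(W(p,s0),p[2]+np.pi))
A=np.r_[1.2,np.arange(1.1,-.01,-.1)]
t=np.array([top(a) for a in A])
print(np.round(top(1.2),4))
for a,q in zip(A[1:],np.diff(t,axis=0)): print(round(a,2),'tx',round(-q[0]*10,3),'tz',round(-q[2]*10,3))
E
```

```text
[0.6208082  0.18543725 0.17790715] (array([-2.077,  1.229,  0.462]), np.float64(0.0006095745789606116))
[-0.0172  0.      0.1819]
1.1 tx 0.111 tz -0.009
1.0 tx 0.112 tz 0.002
0.9 tx 0.111 tz 0.013
0.8 tx 0.109 tz 0.024
0.7 tx 0.106 tz 0.035
0.6 tx 0.102 tz 0.045
0.5 tx 0.097 tz 0.055
0.4 tx 0.091 tz 0.065
0.3 tx 0.084 tz 0.074
0.2 tx 0.077 tz 0.082
0.1 tx 0.068 tz 0.089
-0.0 tx 0.059 tz 0.095
```

>>> apply_moves(
  steps=[
    {"tx": -0.4,"ty": 0,"tz": -0.2,"twist": 0,"fingers": 1},
    {"tx": -0.5,"ty": 0,"tz": 0,"twist": 0,"fingers": 1},
    {"tx": -0.5,"ty": 0.2,"tz": 0,"twist": 0,"fingers": 1},
    {"tx": -0.5,"ty": 0.4,"tz": 0,"twist": 0,"fingers": 1},
    {"tx": -0.18,"ty": 0.4,"tz": 0,"twist": 0,"fingers": 1},
    {"tx": 0,"ty": 0.23,"tz": 0,"twist": 0,"fingers": 1},
    {"tx": 0,"ty": 0,"tz": 0.3,"twist": 0,"fingers": 1},
    {"tx": 0,"ty": 0,"tz": 0.3,"twist": 0,"fingers": 1},
    {"tx": 0,"ty": 0,"tz": 0.06,"twist": 0,"fingers": 1},
    {"tx": 0,"ty": 0,"tz": 0,"twist": 0,"fingers": 1},
  ],
)

```text
t: 29.58
tool_pos: [0.6192, 0.1839, 0.1783]
tool_rot: [-3.141, -0.001, -3.092]
contact_force: [-0.5, 0.5, 0.1]
opening: 0.0001
finger_force: 0.0
```

```bash
python3 - <<'E'
from h import *
s=arm.get_state();print(np.round(s['tool_pos'],4),np.round(s['contact_force'],1),togo([.6208,.1854,.178]))
E
```

```text
[0.6192 0.1839 0.1783] [-0.5  0.5  0.1] (array([-0.016,  0.014,  0.003]), None)
```

>>> apply_moves(
  steps=[
    {"tx": 0.07,"ty": 0.012,"tz": 0,"twist": 0,"fingers": 1},
    {"tx": 0.07,"ty": 0,"tz": 0,"twist": 0,"fingers": 1},
    {"tx": 0.055,"ty": 0,"tz": -0.004,"twist": 0,"fingers": 1},
    {"tx": 0.055,"ty": 0,"tz": -0.004,"twist": 0,"fingers": 1},
    {"tx": 0.056,"ty": 0,"tz": 0.001,"twist": 0,"fingers": 1},
    {"tx": 0.056,"ty": 0,"tz": 0.001,"twist": 0,"fingers": 1},
    {"tx": 0.056,"ty": 0,"tz": 0.006,"twist": 0,"fingers": 1},
    {"tx": 0.056,"ty": 0,"tz": 0.006,"twist": 0,"fingers": 1},
  ],
)

```text
t: 30.58
tool_pos: [0.5719, 0.1825, 0.1774]
tool_rot: [-3.142, -0.0, -3.092]
contact_force: [1.3, 1.2, 3.1]
opening: -0.0002
finger_force: 1.7
```

```bash
python3 - <<'E'
from fit import *
s=arm.get_state();print(np.round(s['tool_pos'],4),np.round(s['contact_force'],1))
handle([.612,.184,.05,.025,0],('scene',))
E
```

```text
[0.5719 0.1825 0.1774] [1.3 1.2 3.1]
scene handle 0.76 [521. 520. 519. 517. 516. 516. 516. 516. 517. 518. 520.] max 744
```

>>> apply_moves(
  steps=[
    {"tx": 0.055,"ty": 0,"tz": 0.012,"twist": 0,"fingers": 1},
    {"tx": 0.054,"ty": 0,"tz": 0.012,"twist": 0,"fingers": 1},
    {"tx": 0.053,"ty": 0,"tz": 0.018,"twist": 0,"fingers": 1},
    {"tx": 0.053,"ty": 0,"tz": 0.018,"twist": 0,"fingers": 1},
    {"tx": 0.051,"ty": 0,"tz": 0.023,"twist": 0,"fingers": 1},
    {"tx": 0.051,"ty": 0,"tz": 0.023,"twist": 0,"fingers": 1},
  ],
)

```text
t: 31.38
tool_pos: [0.5402, 0.1809, 0.1665]
tool_rot: [-3.142, -0.001, -3.092]
contact_force: [1.4, 0.1, 1.5]
opening: -0.0
finger_force: 1.1
```

>>> apply_moves(
  steps=[
    {"tx": 0.049,"ty": 0,"tz": 0.028,"twist": 0,"fingers": 1},
    {"tx": 0.048,"ty": 0,"tz": 0.028,"twist": 0,"fingers": 1},
    {"tx": 0.046,"ty": 0,"tz": 0.033,"twist": 0,"fingers": 1},
    {"tx": 0.045,"ty": 0,"tz": 0.033,"twist": 0,"fingers": 1},
  ],
)

```text
t: 31.88
tool_pos: [0.5216, 0.18, 0.1544]
tool_rot: [-3.142, -0.0, -3.092]
contact_force: [1.4, 0.1, 1.7]
opening: 0.0002
finger_force: 0.9
```

```bash
python3 - <<'E'
from fit import *
s=arm.get_state();print(np.round(s['tool_pos'],4),np.round(s['contact_force'],1))
handle([.612,.184,.05,.025,0],('scene',))
p=[.612,.185,.0496]
for a in(0,.1,.2,.3,.4,.5): print(a,np.round(W(p,tab(a,.012)+[0,0,.025]),4))
E
```

```text
[0.5216 0.18   0.1544] [1.4 0.1 1.7]
scene handle 0.36 [365. 365. 364. 364. 364. 363. 364. 365. 366. 367. 370.] max 507
0 [0.4802 0.1785 0.125 ]
0.1 [0.486  0.1787 0.1347]
0.2 [0.4929 0.1791 0.1438]
0.3 [0.5006 0.1795 0.1521]
0.4 [0.509  0.1799 0.1597]
0.5 [0.5182 0.1803 0.1663]
```

>>> apply_moves(
  steps=[
    {"tx": 0.055,"ty": 0,"tz": 0.037,"twist": 0,"fingers": 1},
    {"tx": 0.055,"ty": 0,"tz": 0.038,"twist": 0,"fingers": 1},
    {"tx": 0.055,"ty": 0,"tz": 0.041,"twist": 0,"fingers": 1},
    {"tx": 0.055,"ty": 0,"tz": 0.043,"twist": 0,"fingers": 1},
    {"tx": 0.055,"ty": 0,"tz": 0.044,"twist": 0,"fingers": 1},
  ],
)

```text
t: 32.55
tool_pos: [0.4939, 0.1786, 0.1341]
tool_rot: [-3.142, -0.0, -3.092]
contact_force: [1.7, -0.1, 1.3]
opening: -0.0001
finger_force: 0.7
```

>>> apply_moves(
  steps=[
    {"tx": 0.05,"ty": 0,"tz": 0.04,"twist": 0,"fingers": 1},
    {"tx": 0.03,"ty": 0,"tz": 0.03,"twist": 0,"fingers": 1},
    {"tx": 0,"ty": 0,"tz": 0,"twist": 0,"fingers": 1},
  ],
)

```text
t: 32.92
tool_pos: [0.4856, 0.1781, 0.1268]
tool_rot: [-3.141, -0.002, -3.092]
contact_force: [0.4, 0.1, -0.1]
opening: -0.0003
finger_force: 0.0
```

>>> apply_moves(
  steps=[
    {"tx": 0,"ty": 0,"tz": 0.015,"twist": 0,"fingers": 1},
    {"tx": 0,"ty": 0,"tz": 0,"twist": 0,"fingers": 1},
  ],
)

```text
t: 33.17
tool_pos: [0.4863, 0.1782, 0.1257]
tool_rot: [-3.142, -0.001, -3.092]
contact_force: [0.6, 0.2, 0.2]
opening: 0.0001
finger_force: 0.0
```

>>> apply_moves(
  steps=[
    {"tx": 0,"ty": 0,"tz": 0.015,"twist": 0,"fingers": 1},
    {"tx": 0,"ty": 0,"tz": 0,"twist": 0,"fingers": 1},
  ],
)

```text
t: 33.42
tool_pos: [0.4865, 0.1783, 0.1248]
tool_rot: [3.142, -0.0, -3.092]
contact_force: [-2.3, -1.0, 4.4]
opening: 0.0001
finger_force: 2.4
```

>>> apply_moves(
  steps=[
    {"tx": 0,"ty": 0,"tz": 0.012,"twist": 0,"fingers": 1},
    {"tx": 0,"ty": 0,"tz": 0,"twist": 0,"fingers": 1},
  ],
)

```text
t: 33.67
tool_pos: [0.4865, 0.1783, 0.1246]
tool_rot: [3.141, -0.0, -3.092]
contact_force: [-4.9, -0.5, 10.2]
opening: 0.0003
finger_force: 5.5
```

>>> apply_moves(
  steps=[
    {"tx": 0,"ty": 0,"tz": 0.012,"twist": 0,"fingers": 1},
    {"tx": 0,"ty": 0,"tz": 0,"twist": 0,"fingers": 1},
  ],
)

```text
t: 33.92
tool_pos: [0.4865, 0.1784, 0.1245]
tool_rot: [3.141, 0.0, -3.092]
contact_force: [-6.3, -0.9, 17.3]
opening: -0.0002
finger_force: 8.5
```

The handle is firmly on its stop. Rise and move over the head with open fingers.

>>> apply_moves(
  steps=[
    {"tx": 0,"ty": 0,"tz": -0.2,"twist": 0,"fingers": 1},
    {"tx": 0,"ty": 0,"tz": -0.4,"twist": 0,"fingers": 0.5},
    {"tx": 0,"ty": 0,"tz": -0.4,"twist": 0,"fingers": 0},
    {"tx": -0.4,"ty": 0,"tz": 0,"twist": 0,"fingers": 0},
    {"tx": -0.4,"ty": 0,"tz": 0,"twist": 0,"fingers": 0},
    {"tx": -0.4,"ty": 0,"tz": 0,"twist": 0,"fingers": 0},
    {"tx": -0.05,"ty": 0,"tz": 0,"twist": 0,"fingers": 0},
    {"tx": 0,"ty": 0,"tz": 0,"twist": 0,"fingers": 0},
  ],
)

```text
t: 34.92
tool_pos: [0.6111, 0.1843, 0.2213]
tool_rot: [-3.141, -0.001, -3.092]
contact_force: [0.0, -0.3, 0.5]
opening: 0.0853
finger_force: 0.0
```

```bash
python3 - <<'E'
from fit import *
s=arm.get_state();print(np.round(s['tool_pos'],4),np.round(s['contact_force'],1))
handle([.612,.184,.05,.025,0],('scene',))
print(togo([.612,.185,.047],.0496+np.pi),s['opening'])
E
```

```text
[0.6111 0.1843 0.2213] [ 0.  -0.3  0.5]
scene handle 0.0 [520. 521. 523. 525. 527. 529.] max 817
(array([-0.015,  0.006,  1.745]), np.float64(-4.8906067450842596e-05)) 0.08534296604526215
```

Handle at 0. Descend around the head and grip.

>>> apply_moves(
  steps=[
    {"tx": 0,"ty": 0.006,"tz": 0.4,"twist": 0,"fingers": 0},
    {"tx": 0,"ty": 0,"tz": 0.5,"twist": 0,"fingers": 0},
    {"tx": 0,"ty": 0,"tz": 0.4,"twist": 0,"fingers": 0},
    {"tx": 0,"ty": 0,"tz": 0.3,"twist": 0,"fingers": 0},
    {"tx": 0,"ty": 0,"tz": 0.14,"twist": 0,"fingers": 0},
    {"tx": 0,"ty": 0,"tz": 0,"twist": 0,"fingers": 0.2},
    {"tx": 0,"ty": 0,"tz": 0,"twist": 0,"fingers": 0.35},
    {"tx": 0,"ty": 0,"tz": 0,"twist": 0,"fingers": 0.42},
    {"tx": 0,"ty": 0,"tz": 0,"twist": 0,"fingers": 1},
    {"tx": 0,"ty": 0,"tz": 0,"twist": 0,"fingers": 1},
    {"tx": 0,"ty": 0,"tz": 0,"twist": 0,"fingers": 1},
  ],
)

```text
t: 36.35
tool_pos: [0.6128, 0.1854, 0.0498]
tool_rot: [3.141, 0.003, -3.092]
contact_force: [-0.4, 0.6, 6.0]
opening: 0.046
finger_force: 61.6
```

>>> apply_moves(
  steps=[
    {"tx": 0,"ty": 0,"tz": -0.01,"twist": 0,"fingers": 1},
    {"tx": 0,"ty": 0,"tz": -0.01,"twist": 0,"fingers": 1},
    {"tx": 0,"ty": 0,"tz": 0,"twist": 0,"fingers": 1},
  ],
)

```text
t: 36.72
tool_pos: [0.612, 0.1851, 0.05]
tool_rot: [3.141, 0.001, -3.092]
contact_force: [3.6, 1.0, -1.2]
opening: 0.0461
finger_force: 61.6
```

>>> apply_moves(
  steps=[
    {"tx": 0,"ty": 0,"tz": -0.01,"twist": 0,"fingers": 1},
    {"tx": 0,"ty": 0,"tz": -0.01,"twist": 0,"fingers": 1},
    {"tx": 0,"ty": 0,"tz": 0,"twist": 0,"fingers": 1},
  ],
)

```text
t: 37.1
tool_pos: [0.6109, 0.1848, 0.051]
tool_rot: [-3.141, -0.001, -3.092]
contact_force: [3.2, 0.0, -7.9]
opening: 0.0461
finger_force: 62.6
```

>>> apply_moves(
  steps=[
    {"tx": 0,"ty": 0,"tz": -0.01,"twist": 0,"fingers": 1},
    {"tx": 0,"ty": 0,"tz": 0,"twist": 0,"fingers": 1},
  ],
)

```text
t: 37.35
tool_pos: [0.6107, 0.1848, 0.0527]
tool_rot: [-3.141, -0.001, -3.092]
contact_force: [2.1, -0.5, -6.6]
opening: 0.0462
finger_force: 62.8
```

>>> apply_moves(
  steps=[
    {"tx": 0,"ty": 0,"tz": -0.01,"twist": 0,"fingers": 1},
    {"tx": 0,"ty": 0,"tz": 0,"twist": 0,"fingers": 1},
  ],
)

```text
t: 37.6
tool_pos: [0.6107, 0.1849, 0.054]
tool_rot: [-3.141, -0.001, -3.092]
contact_force: [0.7, -0.4, -6.7]
opening: 0.046
finger_force: 62.7
```

>>> apply_moves(
  steps=[
    {"tx": 0,"ty": 0,"tz": -0.008,"twist": 0,"fingers": 1},
    {"tx": 0,"ty": 0,"tz": 0,"twist": 0,"fingers": 1},
  ],
)

```text
t: 37.85
tool_pos: [0.6106, 0.185, 0.0546]
tool_rot: [-3.142, -0.001, -3.092]
contact_force: [-0.6, -0.3, -7.3]
opening: 0.0462
finger_force: 62.7
```

>>> apply_moves(
  steps=[
    {"tx": 0,"ty": 0,"tz": -0.006,"twist": 0,"fingers": 1},
    {"tx": 0,"ty": 0,"tz": 0,"twist": 0,"fingers": 1},
  ],
)

```text
t: 38.1
tool_pos: [0.6105, 0.185, 0.0549]
tool_rot: [-3.142, -0.002, -3.092]
contact_force: [-0.3, -0.5, -9.3]
opening: 0.0459
finger_force: 62.8
```

>>> apply_moves(
  steps=[
    {"tx": 0,"ty": 0,"tz": -0.005,"twist": 0,"fingers": 1},
    {"tx": 0,"ty": 0,"tz": 0,"twist": 0,"fingers": 1},
  ],
)

```text
t: 38.35
tool_pos: [0.6105, 0.1849, 0.0552]
tool_rot: [-3.141, -0.002, -3.092]
contact_force: [-0.8, 0.4, -11.4]
opening: 0.0462
finger_force: 63.2
```

>>> apply_moves(
  steps=[
    {"tx": 0,"ty": 0,"tz": -0.008,"twist": 0,"fingers": 1},
    {"tx": 0,"ty": 0,"tz": 0,"twist": 0,"fingers": 1},
  ],
)

```text
t: 38.6
tool_pos: [0.6105, 0.1849, 0.0558]
tool_rot: [-3.141, -0.002, -3.092]
contact_force: [-0.6, 0.3, -14.7]
opening: 0.0455
finger_force: 63.9
```

>>> apply_moves(
  steps=[
    {"tx": 0,"ty": 0,"tz": -0.006,"twist": 0,"fingers": 1},
    {"tx": 0,"ty": 0,"tz": 0,"twist": 0,"fingers": 1},
    {"tx": 0,"ty": 0,"tz": 0,"twist": 0,"fingers": 1},
  ],
)

```text
t: 38.98
tool_pos: [0.6104, 0.1848, 0.0562]
tool_rot: [-3.141, -0.002, -3.092]
contact_force: [0.0, -1.0, -21.8]
opening: 0.0461
finger_force: 64.7
```

A pull of 22 N held, about 2 kg. I'll lower back gently.

>>> apply_moves(
  steps=[
    {"tx": 0,"ty": 0,"tz": 0,"twist": 0,"fingers": 1},
    {"tx": 0,"ty": 0,"tz": 0.01,"twist": 0,"fingers": 1},
    {"tx": 0,"ty": 0,"tz": 0.01,"twist": 0,"fingers": 1},
    {"tx": 0,"ty": 0,"tz": 0.01,"twist": 0,"fingers": 1},
    {"tx": 0,"ty": 0,"tz": 0.01,"twist": 0,"fingers": 1},
    {"tx": 0,"ty": 0,"tz": 0.01,"twist": 0,"fingers": 1},
    {"tx": 0,"ty": 0,"tz": 0.01,"twist": 0,"fingers": 1},
    {"tx": 0,"ty": 0,"tz": 0,"twist": 0,"fingers": 1},
  ],
)

```text
t: 39.98
tool_pos: [0.6127, 0.1856, 0.053]
tool_rot: [3.141, 0.003, -3.092]
contact_force: [-2.4, 1.8, -6.6]
opening: 0.046
finger_force: 66.6
```

>>> apply_moves(
  steps=[
    {"tx": 0,"ty": 0,"tz": 0.01,"twist": 0,"fingers": 1},
    {"tx": 0,"ty": 0,"tz": 0,"twist": 0,"fingers": 1},
  ],
)

```text
t: 40.22
tool_pos: [0.6131, 0.1855, 0.052]
tool_rot: [3.141, 0.003, -3.092]
contact_force: [-1.1, 1.0, -0.5]
opening: 0.0459
finger_force: 67.2
```

>>> apply_moves(
  steps=[
    {"tx": 0,"ty": 0,"tz": 0.008,"twist": 0,"fingers": 1},
    {"tx": 0,"ty": 0,"tz": 0,"twist": 0,"fingers": 1},
  ],
)

```text
t: 40.48
tool_pos: [0.6134, 0.1855, 0.0507]
tool_rot: [3.141, 0.004, -3.092]
contact_force: [1.3, 0.7, 0.7]
opening: 0.0462
finger_force: 67.4
```

>>> apply_moves(
  steps=[
    {"tx": 0,"ty": 0,"tz": 0.006,"twist": 0,"fingers": 1},
    {"tx": 0,"ty": 0,"tz": 0,"twist": 0,"fingers": 1},
  ],
)

```text
t: 40.72
tool_pos: [0.6136, 0.1854, 0.0501]
tool_rot: [3.141, 0.004, -3.092]
contact_force: [3.5, 1.7, 1.4]
opening: 0.0463
finger_force: 67.7
```

Down again at the height it was gripped. Let go, rise and back away.

>>> apply_moves(
  steps=[
    {"tx": 0,"ty": 0,"tz": 0,"twist": 0,"fingers": 0.35},
    {"tx": 0,"ty": 0,"tz": 0,"twist": 0,"fingers": 0.1},
    {"tx": 0,"ty": 0,"tz": 0,"twist": 0,"fingers": 0},
    {"tx": 0,"ty": 0,"tz": 0,"twist": 0,"fingers": 0},
    {"tx": 0,"ty": 0,"tz": -0.3,"twist": 0,"fingers": 0},
    {"tx": 0,"ty": 0,"tz": -0.5,"twist": 0,"fingers": 0},
    {"tx": 0,"ty": 0,"tz": -0.5,"twist": 0,"fingers": 0},
    {"tx": 0,"ty": 0,"tz": -0.5,"twist": 0,"fingers": 0},
    {"tx": 0.3,"ty": -0.5,"tz": 0,"twist": 0,"fingers": 0},
    {"tx": 0.5,"ty": -0.5,"tz": 0,"twist": 0,"fingers": 0},
    {"tx": 0.5,"ty": -0.5,"tz": 0,"twist": 0,"fingers": 0},
    {"tx": 0,"ty": -0.3,"tz": 0,"twist": 0,"fingers": 0},
  ],
)

```text
t: 42.22
tool_pos: [0.4973, 0.0099, 0.2283]
tool_rot: [3.141, -0.003, -3.093]
contact_force: [0.5, -0.4, 0.5]
opening: 0.0855
finger_force: 0.0
```

```bash
python3 - <<'E'
from fit import *
s=arm.get_state();print(s['t'],np.round(s['tool_pos'],4),np.round(s['contact_force'],1))
p0=[.612,.184,.05,.025,0]
handle(p0);d=shot('scene')
# compare the seat now with the picture taken just after placing (hole / head / tail)
a=cv2.imread('pics/sceneD.png',0).astype(np.float32);b=cv2.cvtColor(d['frame'],cv2.COLOR_RGB2GRAY).astype(np.float32)
cv2.imwrite('pics/sceneE.png',d['frame'][:,:,::-1])
for n,m in(('head',(0.006,0,.054)),('tailend',(-.18,0,.055))):
    u,v=np.round(proj(d,T(p0,m)[0])).astype(int);w=7
    t=a[v-w:v+w,u-w:u+w];r=cv2.matchTemplate(cv2.resize(b[v-w-4:v+w+4,u-w-4:u+w+4],None,fx=8,fy=8,interpolation=1),cv2.resize(t,None,fx=8,fy=8,interpolation=1),cv2.TM_CCOEFF_NORMED)
    _,k,_,l=cv2.minMaxLoc(r);print(n,'shift px',np.array(l)/8-4,round(k,3))
for c in('pen_cup','parts_bin','carton'):
    r=imaging.search_frame('scene',c);print(c,[np.round(x['position'],3).tolist() for x in r[:1]])
E
```

```text
42.225 [0.4973 0.0099 0.2283] [ 0.5 -0.4  0.5]
top handle 0.16 [340. 337. 336. 333. 331. 331. 333. 332. 332. 334. 334.] max 579
scene handle 0.0 [240. 242. 244. 246. 249. 252.] max 399
head shift px [0. 0.] 0.982
tailend shift px [ 2.875 -3.5  ] 0.638
pen_cup [[0.809, -0.03, 0.097]]
parts_bin [[0.57, 0.423, 0.005]]
carton [[0.609, -0.422, 0.072]]
```

```bash
python3 - <<'E'
from fit import *
p0=[.612,.184,.05,.025,0]
d=shot('top');f=d['frame'].mean(2).astype(int);g=cv2.imread('pics/topD.png').mean(2).astype(int)
u,v=np.round(proj(d,T(p0,(-.15,0,.055))[0])).astype(int)
print('rows',v-12,'cols',u-7);print('now');print(f[v-12:v+16,u-7:u+8].tolist().__str__().replace('], ','],\n'))
print('tail end row',proj(d,T(p0,(-.19,0,.055))[0]))
for a in(0,.08,.15): print(a,'tab rear top',proj(d,T(p0,hbox(a,np.array([[-.105,0,.054]]))[0])[0],'rear bottom',proj(d,T(p0,hbox(a,np.array([[-.105,0,.022]]))[0])[0])
print('before tail-end rows',g[v+4:v+16,u].tolist(),'now',f[v+4:v+16,u].tolist())
E
```

```text
File "<stdin>", line 7
    for a in(0,.08,.15): print(a,'tab rear top',proj(d,T(p0,hbox(a,np.array([[-.105,0,.054]]))[0])[0],'rear bottom',proj(d,T(p0,hbox(a,np.array([[-.105,0,.022]]))[0])[0])
                                                    ^
SyntaxError: '(' was never closed
```

```bash
python3 - <<'E'
from fit import *
p0=[.612,.184,.05,.025,0]
d=shot('top');f=d['frame'].mean(2).astype(int);g=cv2.imread('pics/topD.png').mean(2).astype(int)
u,v=np.round(proj(d,T(p0,(-.15,0,.055))[0])).astype(int)
print('rows',v-14,'cols',u-7)
for r in f[v-14:v+16,u-7:u+8]: print(r)
print('tail end',proj(d,T(p0,(-.19,0,.055))[0]))
for a in(0,.08,.15,.25):
    q=T(p0,hbox(a,np.array([[-.105,0,.054],[-.105,0,.022]])));print(a,'tab rear top/bottom',proj(d,q[0]),proj(d,q[1]))
print('tail-end rows before',g[v+4:v+16,u].tolist(),'now',f[v+4:v+16,u].tolist())
E
```

```text
rows 176 cols 194
[ 24  29  62  59  48  44  44  44  45  91 181 138  83  48  46]
[ 22  25  62  57  46  46  47  44  43  93 179 146  86  46  46]
[ 25  28  60  56  50  47  47  44  43  97 179 151  88  50  47]
[ 25  26  61  57  48  48  44  45  44  97 180 153  86  47  46]
[ 26  27  53  54  50  43  52  43  43 101 181 150  85  50  46]
[ 26  27  36  41  44  46  46  42  38 101 180 153  94  51  48]
[ 27  20  21  29  34  35  33  27  21 102 179 165 103  53  47]
[ 30  21  25  23  21  23  20  19  10  96 176 170 107  53  49]
[ 28  26  29  31  23  20  21  24  33 117 181 169 106  53  46]
[ 27  28  36  82  68  82  88 130 140 167 184 170 107  54  47]
[ 27  25  47 108 103 111 112 142 174 186 184 171 105  55  45]
[ 30  22  42 113 116 115 109 109 137 144 147 132  96  53  47]
[ 26  22  48 148 157 119 106 106 107 110 109  97  66  50  47]
[ 25  18  49 143 146 119 108 106 106 111 110  90  54  42  48]
[ 25  22  37 109 113 109 113 108 107 111 109  94  52  41  44]
[ 30  22  30 105 113 109 109 108 108 110 112  96  49  29  34]
[ 23  19  23 105 110 109 112 109 108 112 111 106  54  29  30]
[ 27  25  27 106 112 112 111
[... 544 characters left out ...]
7 35 33 31 40 41 40 34 36 26 25]
[33 34 19 24 20 21 20 22 37 29 26 21 25 25 37]
[ 74 101  53  35  35  35  38  41  44  43  37  37  39  41  43]
[135 141  82  46  45  45  50  49  47  47  42  48  49  47  48]
tail end [201.02846479 201.57732294]
0 tab rear top/bottom [199.00922543 184.62302092] [200.19337341 185.43795761]
0.08 tab rear top/bottom [198.66337511 182.97135807] [199.87586152 184.59704722]
0.15 tab rear top/bottom [198.36636817 181.35651577] [199.59708745 183.69348512]
0.25 tab rear top/bottom [197.95480525 178.78952832] [199.20036242 182.13648121]
tail-end rows before [182, 178, 177, 181, 180, 184, 187, 141, 59, 24, 40, 49] now [110, 110, 149, 179, 182, 184, 187, 127, 31, 22, 41, 49]
```

The dark band may be the arm's own shadow. I'll move the arm farther off and check again.

>>> apply_moves(
  steps=[
    {"tx": 0,"ty": -0.5,"tz": 0,"twist": 0,"fingers": 0},
    {"tx": 0,"ty": -0.5,"tz": 0,"twist": 0,"fingers": 0},
    {"tx": 0,"ty": -0.5,"tz": 0,"twist": 0,"fingers": 0},
    {"tx": 0,"ty": -0.5,"tz": 0,"twist": 0,"fingers": 0},
    {"tx": 0,"ty": 0,"tz": 0,"twist": 0,"fingers": 0},
  ],
)

```text
t: 43.2
tool_pos: [0.5124, -0.191, 0.2287]
tool_rot: [-3.141, 0.0, -3.095]
contact_force: [-0.3, 0.8, 0.1]
opening: 0.0852
finger_force: 0.0
```

```bash
python3 - <<'E'
from fit import *
p0=[.612,.184,.05,.025,0]
d=shot('top');f=d['frame'].mean(2).astype(int)
for r in range(178,190): print(r,f[r,194:209])
fit(p0,[0,1,2],('top',))
E
```

```text
178 [ 26  29  62  55  49  46  47  45  44  98 181 155  89  51  46]
179 [ 27  29  61  59  47  50  49  43  43 101 181 155  90  49  47]
180 [ 29  25  55  55  48  47  48  42  46 102 179 154  90  47  52]
181 [ 27  27  36  41  44  48  48  44  41 102 183 156  99  47  47]
182 [ 24  27  26  28  34  34  32  31  24 100 183 168 104  56  48]
183 [ 29  29  23  28  23  23  19  16   8  99 180 171 109  56  48]
184 [ 26  29  28  36  20  21  21  28  35 120 179 173 109  53  49]
185 [ 28  22  42  84  71  78  87 136 140 169 186 171 106  52  46]
186 [ 25  22  45 106 105 111 118 174 186 185 189 173 109  54  44]
187 [ 24  23  42 108 110 114 112 143 146 150 148 160 109  56  46]
188 [ 27  25  40 107 113 112 111 111 107 108 114 124  76  52  46]
189 [ 30  23  38 110 112 113 114 111 109 110 109  97  52  36  40]
('top',) [0.6117 0.1841 0.0499 0.025  0.    ] cost 0.0 start 0.0
```

The reading is ambiguous, so I'll probe the tab's height with a gentle touch (0.125 m means locked), which also re-seats the handle.

```bash
python3 - <<'E'
from h import *
print(togo([.484,.1785,.14]))
E
```

```text
(array([0.094, 3.676, 0.886]), None)
```

>>> apply_moves(
  steps=[
    {"tx": 0.094,"ty": 0.5,"tz": 0,"twist": 0,"fingers": 1},
    {"tx": 0,"ty": 0.5,"tz": 0,"twist": 0,"fingers": 1},
    {"tx": 0,"ty": 0.5,"tz": 0,"twist": 0,"fingers": 1},
    {"tx": 0,"ty": 0.5,"tz": 0,"twist": 0,"fingers": 1},
    {"tx": 0,"ty": 0.5,"tz": 0,"twist": 0,"fingers": 1},
    {"tx": 0,"ty": 0.5,"tz": 0,"twist": 0,"fingers": 1},
    {"tx": 0,"ty": 0.4,"tz": 0,"twist": 0,"fingers": 1},
    {"tx": 0,"ty": 0.276,"tz": 0,"twist": 0,"fingers": 1},
    {"tx": 0,"ty": 0,"tz": 0.4,"twist": 0,"fingers": 1},
    {"tx": 0,"ty": 0,"tz": 0.3,"twist": 0,"fingers": 1},
    {"tx": 0,"ty": 0,"tz": 0.15,"twist": 0,"fingers": 1},
    {"tx": 0,"ty": 0,"tz": 0,"twist": 0,"fingers": 1},
  ],
)

```text
t: 44.8
tool_pos: [0.4824, 0.1785, 0.1431]
tool_rot: [-3.141, -0.002, -3.091]
contact_force: [0.0, 0.3, 0.3]
opening: 0.0002
finger_force: 0.0
```

>>> apply_moves(
  steps=[
    {"tx": 0,"ty": 0,"tz": 0.04,"twist": 0,"fingers": 1},
    {"tx": 0,"ty": 0,"tz": 0.035,"twist": 0,"fingers": 1},
    {"tx": 0,"ty": 0,"tz": 0,"twist": 0,"fingers": 1},
  ],
)

```text
t: 45.18
tool_pos: [0.4841, 0.1779, 0.1368]
tool_rot: [3.141, 0.001, -3.092]
contact_force: [-0.7, 0.6, 0.6]
opening: 0.0002
finger_force: 0.0
```

>>> apply_moves(
  steps=[
    {"tx": 0,"ty": 0,"tz": 0.04,"twist": 0,"fingers": 1},
    {"tx": 0,"ty": 0,"tz": 0,"twist": 0,"fingers": 1},
  ],
)

```text
t: 45.42
tool_pos: [0.4836, 0.1778, 0.1321]
tool_rot: [-3.141, -0.001, -3.092]
contact_force: [0.1, -1.3, 0.4]
opening: -0.0
finger_force: 0.0
```

>>> apply_moves(
  steps=[
    {"tx": 0,"ty": 0,"tz": 0.04,"twist": 0,"fingers": 1},
    {"tx": 0,"ty": 0,"tz": 0,"twist": 0,"fingers": 1},
  ],
)

```text
t: 45.68
tool_pos: [0.4834, 0.1779, 0.128]
tool_rot: [-3.141, -0.001, -3.092]
contact_force: [0.4, 0.1, 0.4]
opening: -0.0002
finger_force: 0.0
```

>>> apply_moves(
  steps=[
    {"tx": 0,"ty": 0,"tz": 0.025,"twist": 0,"fingers": 1},
    {"tx": 0,"ty": 0,"tz": 0,"twist": 0,"fingers": 1},
  ],
)

```text
t: 45.92
tool_pos: [0.4836, 0.1779, 0.1256]
tool_rot: [-3.141, -0.0, -3.092]
contact_force: [-0.6, 1.0, -0.3]
opening: -0.0001
finger_force: 0.0
```

>>> apply_moves(
  steps=[
    {"tx": 0,"ty": 0,"tz": 0.015,"twist": 0,"fingers": 1},
    {"tx": 0,"ty": 0,"tz": 0,"twist": 0,"fingers": 1},
  ],
)

```text
t: 46.18
tool_pos: [0.4839, 0.178, 0.1249]
tool_rot: [3.142, 0.0, -3.092]
contact_force: [-0.4, -0.1, 3.9]
opening: 0.0002
finger_force: 1.8
```

The first touch is at 0.125 m with no give, so the handle stayed fully locked through the tug. Retreat and hand in.

>>> apply_moves(
  steps=[
    {"tx": 0,"ty": 0,"tz": -0.2,"twist": 0,"fingers": 1},
    {"tx": 0,"ty": 0,"tz": -0.5,"twist": 0,"fingers": 1},
    {"tx": 0,"ty": 0,"tz": -0.5,"twist": 0,"fingers": 1},
    {"tx": 0,"ty": -0.4,"tz": 0,"twist": 0,"fingers": 1},
    {"tx": 0,"ty": -0.5,"tz": 0,"twist": 0,"fingers": 1},
    {"tx": 0,"ty": -0.5,"tz": 0,"twist": 0,"fingers": 1},
    {"tx": 0,"ty": 0,"tz": 0,"twist": 0,"fingers": 1},
    {"tx": 0,"ty": 0,"tz": 0,"twist": 0,"fingers": 1},
  ],
)

```text
t: 47.18
tool_pos: [0.4906, 0.0383, 0.2442]
tool_rot: [3.141, -0.0, -3.093]
contact_force: [-0.7, -0.0, -0.4]
opening: -0.0002
finger_force: 0.0
```

```bash
python3 - <<'E'
from fit import *
fit([.612,.184,.05,.025,0],[0,1,2],('scene',))
print(arm.close_job())
E
```

```text
('scene',) [0.6132 0.1844 0.0431 0.025  0.    ] cost 117.5 start 117.5
the job is handed in; nothing more can be done
None
```

The coupler is locked on the ball with its tail in the rest; it held a tug of about 22 N, was let go, and the job was handed in at about 47 s; no verdict came back.

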